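Stack an empty stack-nest tote on the full one, turned so that it does not nest

TASK

One of the three grey totes has parts in it. So that the next one does not sink down among them, take the upper tote out of the nest of two empties, turn it end for end so that its high end lies over the full tote's low end, hook its toes under the keepers there and let its other end down, until all four feet are fully in their seats in the full tote's rim and it stands level. Leave the full tote with its parts, the other empty tote and the split clamp about where they stand.

Things in the scene. Friction and masses are not known exactly. Their poses are not given: they have to be found in the camera images.
- empty_tote: Empty tote to be stacked, grey, 0.28-0.46 kg; starts nested in nest_tote, same way round, its origin 32 mm above that one's. All three totes are one mould: 178 x 156 mm at the rim, 80 mm high (keepers 88.5), two bays either side of a hollow carrying ridge, one end wall low (52 mm), the other 80 mm. Origin: centre of the underside; x along its length to its LOW end wall, y left, z up. 
- nest_tote: The other empty tote, the lower of the nest; 0.4 kg, loose on the trolley. Origin: centre of the underside; x along its length to its LOW end wall, y left, z up. Low end to the robot within 18 degrees. All totes: walls 3 mm, leaning out 8 degrees; the high end wall's inner face is at x -71 mm at the floor, -79.4 mm at z 60; web x -45 to 45 mm, top z 84.
- empty_tote_ridge (a point): Middle of the ridge's flat top, 84 mm straight above empty_tote's origin; axes as the tote's. Grip here: its upper 26 mm is an upright web 20 mm thick and 91 mm long in x, below that it flares to 44 mm at the floor. Over 45 mm of free bay on each side of the web. The centre of mass lies near the middle.
- empty_tote_low_end (a point): Middle of the top edge of empty_tote's low end wall: 82 mm along x from its origin, 52 mm up. Axes as the tote's.
- empty_tote_foot (a point): One of empty_tote's feet (x -55, y +67, z 18 mm): underside of a rib outside a long wall, 20 mm long, out to y = 72. The others: x -55, y -67; x +26, y +-67. The two at x -55 have a toe, 5.5 mm thick, reaching on to x -72.5. Above each rib an open channel (floor z 50): a tote put in the same way round sinks its feet there and nests.
- empty_tote_toe (a point): Toe tip (x -72.5, y +67, z 18 mm). All totes have 4 seats in the rim, 6 mm deep, floor z 74, outer lip y +-73.5: x 43.5 to 74.5 and x -37.5 to -14.5. A foot has 1.5 mm play. A keeper bars the first ones' far end from above (x 68.5-76, |y| over 67, z 84 to 88.5), so a turned tote goes on toes first, tilted 14-18 degrees: toes under the keepers, then the other end down.
- nylon_block_1: White nylon block, 24 x 50 x 24 mm, loose in the left (+y) bay of the full tote, about x 32, y 39 mm from that tote's centre (x to its low end, which points to the robot within 18 degrees). The full tote is not tracked: find it by eye or touch. It stands loose on the trolley, about 0.8 kg. Origin: centre of the block's underside.
- nylon_block_2: White nylon block, 22 x 44 x 22 mm, loose in the right bay of the full tote, about x -42, y -38 mm from that tote's centre. Origin: centre of its underside. A tote seated on the full one has its origin straight over that one's, 56 mm up; out of place it rides on the rim, 62 mm up or more.
- bolt_1: Hex bolt, 22 x 78 x 20 mm, loose in the right bay of the full tote, about x 27, y -38 mm from that tote's centre. Origin: centre of its underside. Parts lie within 11 mm of the places told.
- split_clamp: Bystander: grey split clamp block, 76 x 80 x 56 mm, near the front. Origin: centre of its underside.
There are look-alikes about, which are no part of the job. What is shaped like the nylon_block_1 but red is not meant.

How it is judged:
By the outcome, as a careful person would: the job done as asked, in the order asked, and still so for the second after the job is handed in, with the robot touching nothing.
It also fails if it takes over 72 s, if anything falls off the work surface, if the arm or the gripper's body presses on something with over 40 N, if the wrist force passes 120 N, or if a joint passes its speed limit or range.

ROBOT

A 6-joint arm with a two-finger parallel gripper is mounted at the origin on a cart in front of the work surface, level with it; the furniture and walls round the work are solid. World frame = base frame: x ahead of the robot, y to its left, z up, the work surface at z = 0. Lengths are in m, angles in rad, forces in N, time in s.
With the tool pointing down it reaches from about 0.35 to 0.85 m from the base axis. Payload 8.1 kg.
Tool frame: the origin (TCP) lies between the finger pads; the fingertips stand 14 mm ahead of it and the grasp point (between the pads) lies 5 mm behind it; z points along the fingers, y is the direction in which the jaws open and shut (so a half turn about z gives the same grasp; the last joint's range is limited). The gripper opens to 93 mm and grips with 3 to 60 N. Pads are 15 mm wide; open, the fingers measure 128 mm over their backs; the gripper's body (75 mm by 188 mm) begins 65 mm behind the grasp point.
Start: joints at [-1.278, 0.13, 1.488, -0, 1.523, -0.085], TCP at [0.221, -0.558, 0.233] pointing down, gripper open.
Joint ranges: [-2.96, 2.96], [-0.89, 2.26], [0.02, 2.5], [-1.34, 4.48], [0, 2.73], [-2.66, 2.66]. Speed limits (rad/s): [2.39, 2.39, 2.79, 3.14, 3.14, 3.14].

INTERFACE

Orientations are given as a rotation vector (axis times angle).
In Python, from plant import robot gives the robot as it stands.
- The arm moves only by the tool step_arm, never from a script. Its argument "targets" is a list of rows, each an object of numbers: "tx", "ty", "tz": the shift along the tool's x, y, z in mm; "ax", "ay", "az": the turn, a rotation vector about the tool's x, y, z in rad; "grip": the closure in counts, from 0 (fully open) to 255 (shut). In form: [{"tx": .., "ty": .., "tz": .., "ax": .., "ay": .., "az": .., "grip": ..}, ...]. A call has 1 to 20 rows; each row shifts and turns the commanded pose from where the row before left it, along the tool's axes as they then stand; what a row does not reach is not made up. A row lasts 1/10 s, in which the tool goes at most 50 mm and 8.59 degrees, less where a joint would pass 70% of its speed; a pose out of reach is approached as far as the arm can. A call with a gripper value outside its range is refused whole. The fingers move at their own pace and stop on an object; "squeeze" is the grip in N (left out, the last holds). Time passes only in rows, so rows that do not move let the fingers close. It gives the time, the measured TCP pose, the force and the opening at its end, in the units of the state.
- robot.read_state(): the state, without advancing time (a new reading comes with each control period).
- robot.read_camera(name): name is "side" or "top" or "wrist"; returns a dict with "frame" (384x512x3 uint8, blue, green, red), "fx", "fy", "cx", "cy" (pixels), "R" (3x3) and "t" (3): a world point X has camera coordinates R X + t. Camera axes: x right, y down, z forward; pixel columns grow to the right and rows downward; lengths in m; the calibration is good to about 2 mm. A picture is of the moment at which its call begins. There is no depth.
- robot.close_job(): hands the job in, once; it reports no verdict.
The state is a dict: "t": time; "q": joint angles; "dq": joint speeds; "joint_torque": joint torques, N m; "tool_pos": TCP position; "orientation": TCP orientation; "force": force on the tool from outside, world axes, zero at the start; "wrist_torque": the same for the moment, N m; "opening": finger opening in m.
Only numpy, scipy, OpenCV 4.12 (cv2) and the standard library are available. Lean on these libraries where they do the work, as an engineer would, in place of code of your own. Each camera call takes 0.05 s, during which the arm holds its last target.

## Working session

There is one attempt and no reset: what is moved stays moved. The work goes in short steps, Python scripts to look and compute and a tool call to move; the robot and the scene stay as the last step left them, time stands still between calls to the robot, and variables do not carry over. Pictures are saved under pics/ and viewed, and the job is handed in when it is done.

Besides the shell and the picture viewer there is one more tool, called after "Call:" as name(argument=value, ...) on one line, values as JSON. step_arm: Moves the arm, as the interface text tells. Its arguments: {"type":"object","properties":{"targets":{"type":"array"},"squeeze":{"type":"number"}},"required":["targets"]}

```bash
ls; mkdir -p pics
python3 - <<'E'
from plant import robot
import cv2,pickle
s=robot.read_state();print(s)
for n in("side","top","wrist"):
    c=robot.read_camera(n);cv2.imwrite(f"pics/{n}0.png",c["frame"]);pickle.dump(c,open(f"{n}0.pkl","wb"))
    print(n,c["fx"],c["fy"],c["cx"],c["cy"],c["R"],c["t"])
E
```

```text
pics
{'t': 0.0, 'q': array([-1.27837350e+00,  1.31168439e-01,  1.48928642e+00,  7.03786030e-06,
        1.52302744e+00, -8.54010268e-02]), 'dq': array([-1.23254376e-04,  3.78566065e-04,  1.37466231e-03, -3.70545078e-05,
       -1.60242176e-03, -1.20169103e-03]), 'joint_torque': array([-1.68587325e-03, -5.59842753e+01, -4.91763031e+01,  7.62224430e-02,
        3.53387534e-02, -1.19147703e-04]), 'tool_pos': array([ 0.22119966, -0.55713428,  0.23157918]), 'orientation': array([-3.08385432e+00, -5.89606970e-01,  2.95538372e-04]), 'force': array([-0.40650016, -0.2085029 ,  0.13655862]), 'wrist_torque': array([ 0.0172608 ,  0.05161083, -0.01847318]), 'opening': 0.09294840223770318}
side 394.80588204764217 394.80588204764217 261.7451969253472 187.64707864593038 [[ 0.90815206 -0.41829727  0.01694802]
 [-0.22244326 -0.51644383 -0.82692489]
 [ 0.35465313  0.74720356 -0.56205694]] [-0.45688899  0.31293379  0.5472105 ]
top 428.29971587351554 428.29971587351554 249.3525587795678 194.3700607273385 [[-0.02186542 -0.99970844 -0.01024358]
 [-0.99185412  0.02297742 -0.12528948]
 [ 0.12548832  0.00742063 -0.99206734]] [0.20497135 0.58857418 0.85350772]
wrist 292.799636754664 292.799636754664 254.08785665633744 189.31562314302369 [[ 0.36926757 -0.92932067 -0.00213283]
 [-0.8860248  -0.35275438  0.30087272]
 [-0.28035961 -0.1092128  -0.95366192]] [-0.59818837 -0.03492088  0.39178363]
```

View pics/side0.png

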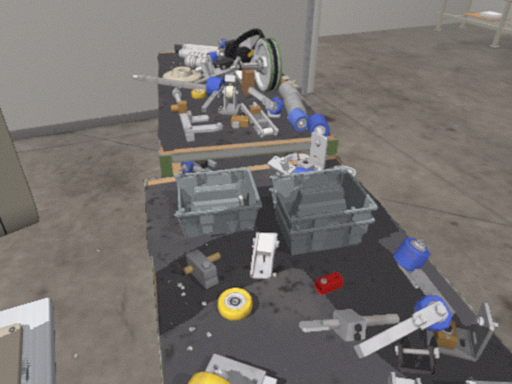

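View pics/top0.png

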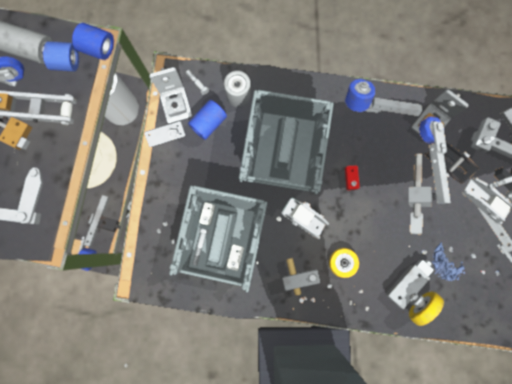

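View pics/wrist0.png

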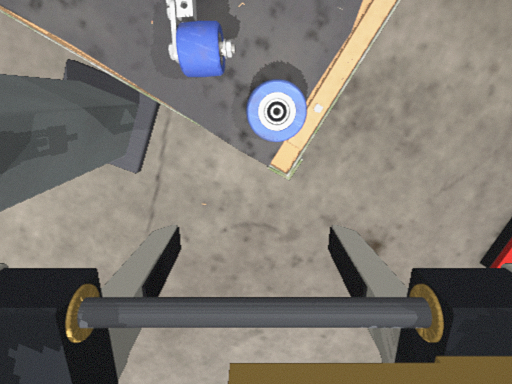

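The full tote, with white parts in it, is at top px (218,238) and side px (217,203). The nest of two is at top px (287,142) and side px (320,210). The look-alikes are the red block at top px (352,177) and the split clamp, which may be at (305,217). I'll zoom in next.

Run:
```python
import cv2
a=cv2.imread("pics/top0.png");b=cv2.imread("pics/side0.png")
cv2.imwrite("pics/t1.png",cv2.resize(a[80:300,160:340],None,fx=4,fy=4,interpolation=cv2.INTER_CUBIC)[:, :][:600*2])
cv2.imwrite("pics/tn.png",cv2.resize(a[80:200,230:340],None,fx=5,fy=5,interpolation=cv2.INTER_CUBIC))
cv2.imwrite("pics/tf.png",cv2.resize(a[178:298,162:274],None,fx=5,fy=5,interpolation=cv2.INTER_CUBIC))
cv2.imwrite("pics/sn.png",cv2.resize(b[155:255,265:380],None,fx=6,fy=6,interpolation=cv2.INTER_CUBIC))
cv2.imwrite("pics/sf.png",cv2.resize(b[160:240,170:265],None,fx=7,fy=7,interpolation=cv2.INTER_CUBIC))
```

```text
(no output)
```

View pics/tn.png

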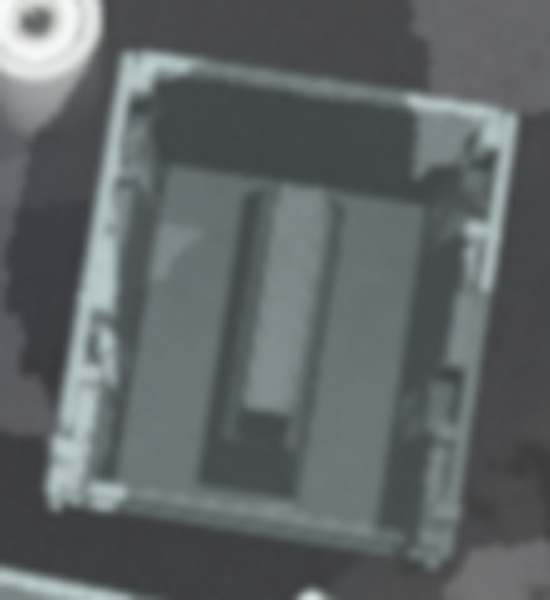

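View pics/tf.png

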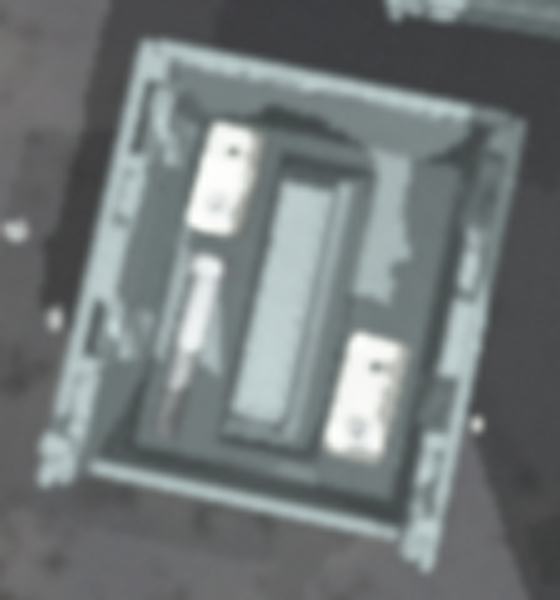

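View pics/sn.png

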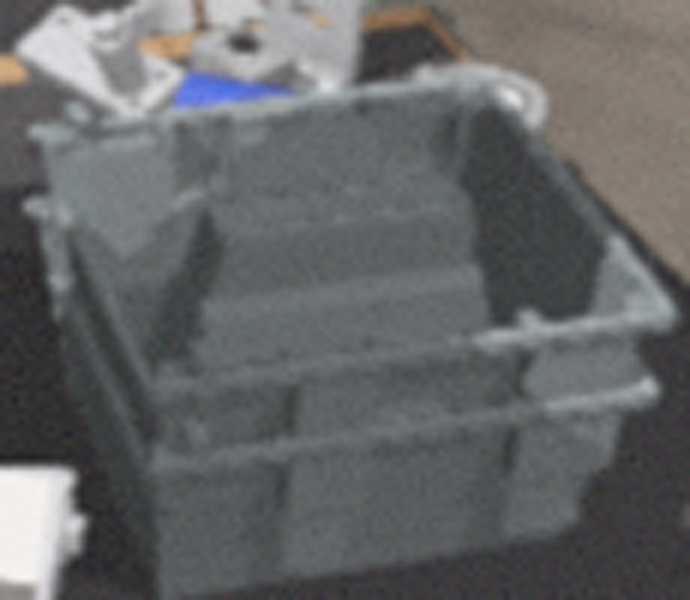

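View pics/sf.png

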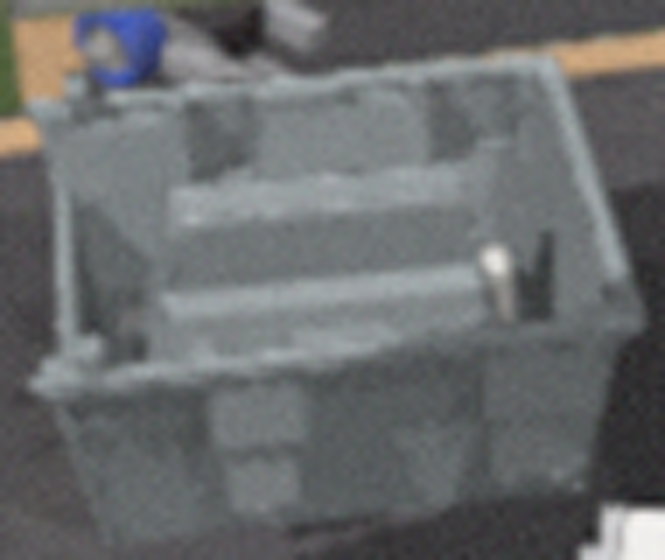

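```bash
cat > h.py <<'E'
import numpy as np,cv2,pickle
from scipy.optimize import least_squares
def proj(c,X):
    p=np.asarray(X)@np.asarray(c["R"]).T+c["t"]; return np.c_[c["fx"]*p[:,0]/p[:,2]+c["cx"],c["fy"]*p[:,1]/p[:,2]+c["cy"]]
def tw(p,P,z0): # P mm tote
    c,s=np.cos(p[2]),np.sin(p[2]);P=np.asarray(P,float)/1000
    return np.c_[p[0]+c*P[:,0]-s*P[:,1],p[1]+s*P[:,0]+c*P[:,1],z0+P[:,2]]
HI=[(-89,-78,80),(-89,78,80)]; RG=[(-45,-10,84),(-45,10,84),(45,10,84),(45,-10,84)]
LO=[(89,-78,80),(89,78,80)]
def segs():
    L=[]
    def box(pts,close=True):
        n=len(pts)
        for i in range(n if close else n-1):L.append((pts[i],pts[(i+1)%n]))
    box(RG); box([(89,-78,80),(-89,-78,80),(-89,78,80),(89,78,80)],False)
    L.append(((82,-70,52),(82,70,52)))
    for s in(1,-1):
        box([(68.5,67*s,88.5),(76,67*s,88.5),(76,73.5*s,88.5),(68.5,73.5*s,88.5)])
        for a,b in((43.5,74.5),(-37.5,-14.5)): box([(a,65*s,80),(b,65*s,80),(b,73.5*s,80),(a,73.5*s,80)])
    return L
def overlay(c,p,z0,fn,crop,f):
    im=cv2.resize(c["frame"][crop[1]:crop[3],crop[0]:crop[2]],None,fx=f,fy=f,interpolation=cv2.INTER_CUBIC)
    for a,b in segs():
        q=proj(c,tw(p,[a,b],z0)); q=((q-[crop[0],crop[1]]+.5)*f).astype(int)
        cv2.line(im,tuple(map(int,q[0])),tuple(map(int,q[1])),(0,0,255),1)
    cv2.imwrite(fn,im)
E
cat > fit.py <<'E'
from h import *
T=pickle.load(open("top0.pkl","rb"));S=pickle.load(open("side0.pkl","rb"))
def px(l,f,o): return (np.array(l)+.5)/f-.5+o
obs={"full":(0,[(T,HI+RG,px([(145,40),(523,120),(285,178),(340,185),(285,425),(233,415)],5,(162,178))),(S,HI,px([(548,58),(640,320)],7,(170,160)))]),
"nest":(.032,[(T,HI+RG,px([(128,52),(517,112),(278,183),(328,190),(296,415),(245,408)],5,(230,80))),(S,HI,px([(485,80),(675,310)],6,(265,155)))])}
for k,(z,o) in obs.items():
    for use in(o[:1],o):
        def r(p): return np.concatenate([(proj(c,tw(p,P,z))-q).ravel() for c,P,q in use])
        s=least_squares(r,[.55,0.1,np.pi],x_scale=[.1,.1,.1]);print(k,s.x.round(4),np.rad2deg(s.x[2]),s.fun.round(1))
    p=s.x
    overlay(T,p,z,f"pics/o_t_{k}.png",(230,80,340,200) if k=="nest" else (162,178,274,298),5)
    overlay(S,p,z,f"pics/o_s_{k}.png",(265,155,380,255) if k=="nest" else (170,160,265,240),6)
E
python3 fit.py
```

```text
full [0.5036 0.253  2.912 ] 166.84749842376308 [-0.4  0.   0.8 -0.   0.   0.8 -1.   1.5  0.1 -1.1  0.5 -1.2]
full [0.5035 0.2531 2.9141] 166.96645492690894 [-0.5  0.1  0.7 -0.1 -0.1  0.9 -1.1  1.5  0.1 -1.   0.5 -1.2  0.2 -0.2
  0.2  0.7]
nest [0.6886 0.116  2.9581] 169.4888735877033 [-0.7  0.   0.2  0.1  0.3 -0.1  0.5  0.1 -0.1  0.1 -0.2 -0.1]
nest [0.6886 0.1163 2.9564] 169.39000438517724 [-0.7  0.   0.1  0.2  0.2 -0.1  0.4  0.1 -0.2  0.1 -0.4 -0.1 -0.4 -0.8
  0.8  1.3]
```

```bash
cd pics
python3 - <<'E'
import cv2,numpy as np
def cat(a,b,o):
    A=cv2.imread(a);B=cv2.imread(b);h=480
    A=cv2.resize(A,(int(A.shape[1]*h/A.shape[0]),h));B=cv2.resize(B,(int(B.shape[1]*h/B.shape[0]),h))
    C=np.hstack([A,B]);k=min(1,800/C.shape[1]);cv2.imwrite(o,C if k==1 else cv2.resize(C,None,fx=k,fy=k))
cat("o_t_full.png","o_s_full.png","of.png");cat("o_t_nest.png","o_s_nest.png","on.png")
E
```

```text
(no output)
```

View pics/of.png

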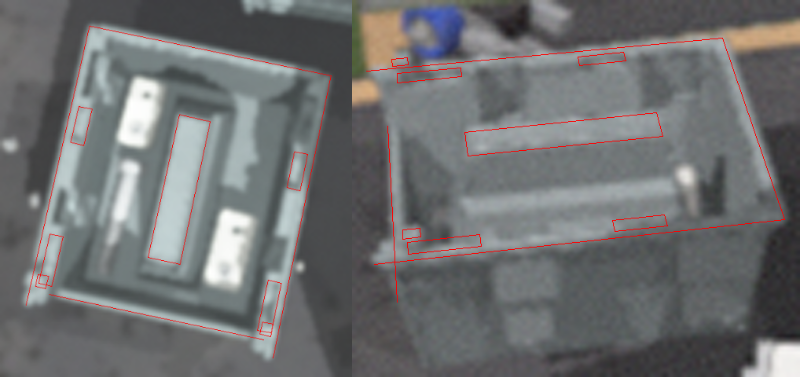

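View pics/on.png

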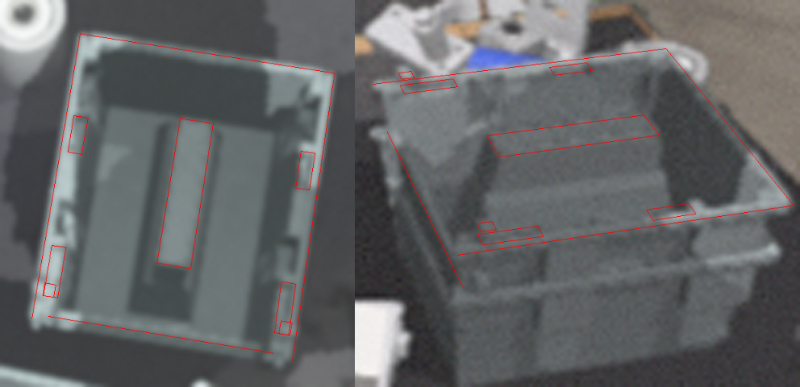

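```bash
cat >> h.py <<'E'
from scipy.spatial.transform import Rotation as Ro
def R0(yaw): # tool down, tool x at yaw
    c,s=np.cos(yaw),np.sin(yaw); return np.array([[c,s,0],[s,-c,0],[0,0,-1.]])
E
python3 - <<'E'
from h import *
from plant import robot
s=robot.read_state();R=Ro.from_rotvec(s["orientation"]).as_matrix()
print(R.round(3))
W=pickle.load(open("wrist0.pkl","rb"))
cp=-W["R"].T@W["t"];print("cam in tool mm",(R.T@(cp-s["tool_pos"])*1000).round(1),"axes in tool",(W["R"]@R).round(3))
yaw=np.deg2rad(-10.6)
for tgt in([.6886,.1163,.33],):
    Rg=R0(yaw);print("rot",Ro.from_matrix(R.T@Rg).as_rotvec().round(3)); d=np.array(tgt)-s["tool_pos"]
    print("shift before rot",(R.T@d*1000).round(1),"after",(Rg.T@d*1000).round(1))
E
```

```text
[[ 0.929  0.369 -0.   ]
 [ 0.369 -0.929  0.001]
 [ 0.    -0.001 -1.   ]]
cam in tool mm [  84.8   -0.8 -151. ] axes in tool [[ 0.     1.     0.001]
 [-0.954  0.001 -0.301]
 [-0.301 -0.001  0.954]]
rot [-0.001  0.     0.563]
shift before rot [ 682.9 -453.8  -97.4] after [ 335.5 -748.1  -98.2]
```

Choice: the full tote has white parts in both bays, with its centre at about top px (218,238). The nest at top px (287,142) shows the double rim in the side crop and is empty. I'll go above the nest and check both closely with the wrist camera.

Call:
step_arm(targets=[{"tx": 40,"ty": -27,"tz": -6,"grip": 118},{"tx": 40,"ty": -27,"tz": -6},{"tx": 40,"ty": -27,"tz": -6},{"tx": 40,"ty": -27,"tz": -6},{"tx": 40,"ty": -27,"tz": -6},{"tx": 40,"ty": -27,"tz": -6},{"tx": 40,"ty": -27,"tz": -6},{"tx": 40,"ty": -27,"tz": -6},{"tx": 40,"ty": -27,"tz": -6},{"tx": 40,"ty": -27,"tz": -6},{"tx": 40,"ty": -27,"tz": -6},{"tx": 40,"ty": -27,"tz": -6},{"tx": 40,"ty": -27,"tz": -6},{"tx": 40,"ty": -27,"tz": -6},{"tx": 40,"ty": -27,"tz": -6},{"tx": 40,"ty": -27,"tz": -6},{"tx": 42,"ty": -22,"tz": 0},{"az": 0.14},{"az": 0.14},{"az": 0.14}], squeeze=40)

```text
schema error: expected keys tx, ty, tz, ax, ay, az, grip
```

Call:
step_arm(targets=[{"az": 0.143},{"az": 0},{"az": 0}])

```text
schema error: expected keys tx, ty, tz, ax, ay, az, grip
```

Run:
```python
from h import *
from plant import robot
s=robot.read_state();print(s["t"],s["q"],s["tool_pos"],s["orientation"],s["opening"])
c=robot.read_camera("wrist");pickle.dump((c,s),open("w1.pkl","wb"));cv2.imwrite("pics/w1.png",c["frame"])
```

```text
0.15 [-1.27839827e+00  1.31013651e-01  1.48901822e+00 -1.22010388e-05
  1.52302754e+00 -8.53934055e-02] [ 0.22121799 -0.55727071  0.2318189 ] [-3.08427869e+00 -5.89637827e-01  2.56962136e-04] 0.0933552278878282
```

View pics/w1.png

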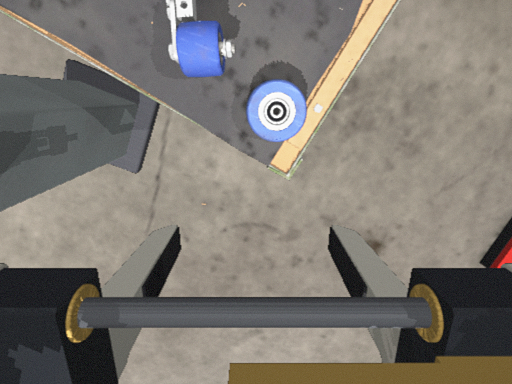

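All seven keys are required in every row, so the arm hasn't moved. I'll resend with full rows.

Call:
step_arm(targets=[{"tx": 40,"ty": -27,"tz": -6,"ax": 0,"ay": 0,"az": 0,"grip": 118},{"tx": 40,"ty": -27,"tz": -6,"ax": 0,"ay": 0,"az": 0,"grip": 118},{"tx": 40,"ty": -27,"tz": -6,"ax": 0,"ay": 0,"az": 0,"grip": 118},{"tx": 40,"ty": -27,"tz": -6,"ax": 0,"ay": 0,"az": 0,"grip": 118},{"tx": 40,"ty": -27,"tz": -6,"ax": 0,"ay": 0,"az": 0,"grip": 118},{"tx": 40,"ty": -27,"tz": -6,"ax": 0,"ay": 0,"az": 0,"grip": 118},{"tx": 40,"ty": -27,"tz": -6,"ax": 0,"ay": 0,"az": 0,"grip": 118},{"tx": 40,"ty": -27,"tz": -6,"ax": 0,"ay": 0,"az": 0,"grip": 118},{"tx": 40,"ty": -27,"tz": -6,"ax": 0,"ay": 0,"az": 0,"grip": 118},{"tx": 40,"ty": -27,"tz": -6,"ax": 0,"ay": 0,"az": 0,"grip": 118},{"tx": 40,"ty": -27,"tz": -6,"ax": 0,"ay": 0,"az": 0,"grip": 118},{"tx": 40,"ty": -27,"tz": -6,"ax": 0,"ay": 0,"az": 0,"grip": 118},{"tx": 40,"ty": -27,"tz": -6,"ax": 0,"ay": 0,"az": 0,"grip": 118},{"tx": 40,"ty": -27,"tz": -6,"ax": 0,"ay": 0,"az": 0,"grip": 118},{"tx": 40,"ty": -27,"tz": -6,"ax": 0,"ay": 0,"az": 0,"grip": 118},{"tx": 40,"ty": -27,"tz": -6,"ax": 0,"ay": 0,"az": 0,"grip": 118},{"tx": 42,"ty": -22,"tz": 0,"ax": 0,"ay": 0,"az": 0,"grip": 118},{"tx": 0,"ty": 0,"tz": 0,"ax": 0,"ay": 0,"az": 0.14,"grip": 118},{"tx": 0,"ty": 0,"tz": 0,"ax": 0,"ay": 0,"az": 0.14,"grip": 118},{"tx": 0,"ty": 0,"tz": 0,"ax": 0,"ay": 0,"az": 0.14,"grip": 118}], squeeze=40)

```text
t: 2.2
tool_pos: [0.6879, 0.1165, 0.3273]
orientation: [3.14, -0.074, -0.003]
force: [0.3, -0.0, -0.6]
opening: 0.0501
```

Call:
step_arm(targets=[{"tx": 0,"ty": 0,"tz": 0,"ax": 0,"ay": 0,"az": 0.143,"grip": 118},{"tx": 0,"ty": 0,"tz": 0,"ax": 0,"ay": 0,"az": 0,"grip": 118},{"tx": 0,"ty": 0,"tz": 0,"ax": 0,"ay": 0,"az": 0,"grip": 118}])

```text
t: 2.5
tool_pos: [0.6877, 0.1159, 0.3283]
orientation: [3.129, -0.284, -0.001]
force: [0.8, 0.5, 0.4]
opening: 0.0495
```

Run:
```python
from h import *
from plant import robot
s=robot.read_state();print(s["t"],s["q"],s["tool_pos"],s["orientation"],s["opening"])
c=robot.read_camera("wrist");pickle.dump((c,s),open("w1.pkl","wb"));cv2.imwrite("pics/w1b.png",c["frame"])
```

```text
2.5 [9.33995174e-02 3.88433631e-01 1.01381963e+00 2.58219559e-05
 1.73980414e+00 1.84508307e+00] [0.68770791 0.11585244 0.32834999] [ 3.12869306e+00 -2.83737563e-01 -7.25025703e-04] 0.04954469904105079
```

View pics/w1b.png

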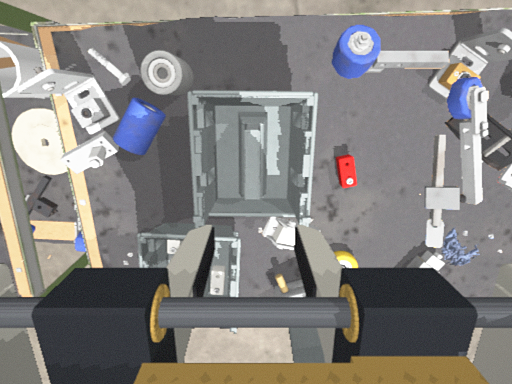

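Run:
```python
from h import *
c,s=pickle.load(open("w1.pkl","rb"))
overlay(c,[.6886,.1163,2.9564],.032,"pics/w1n.png",(180,80,330,240),5)
overlay(c,[.5035,.2531,2.914],0,"pics/w1f.png",(130,225,250,320),5)
```

```text
(no output)
```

View pics/w1n.png

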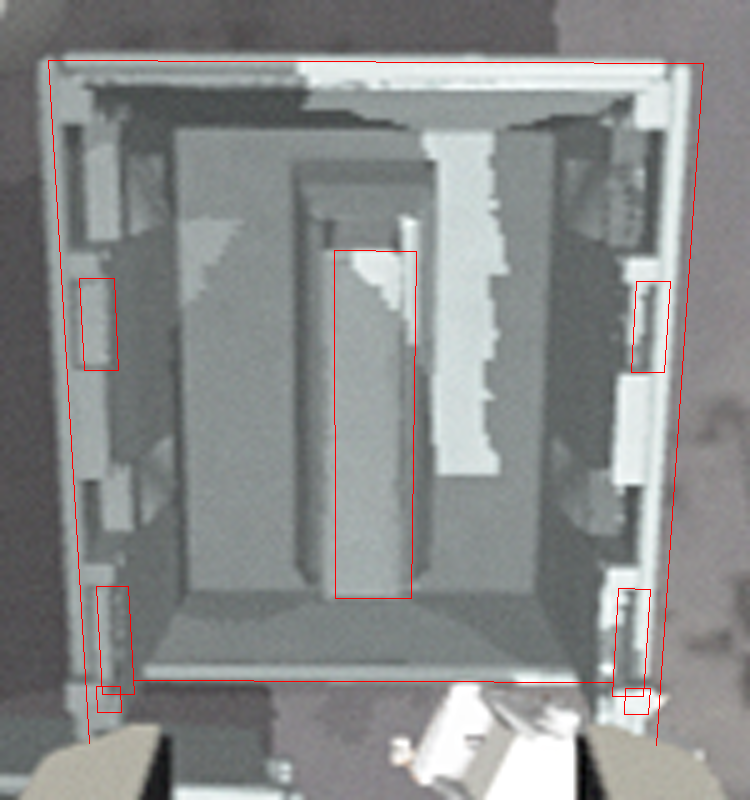

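View pics/w1f.png

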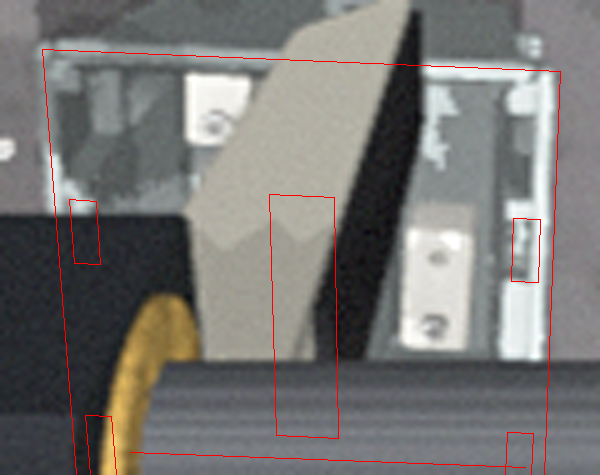

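Call:
step_arm(targets=[{"tx": -41,"ty": -21,"tz": 6,"ax": 0,"ay": 0,"az": 0.02,"grip": 118},{"tx": -41,"ty": -21,"tz": 6,"ax": 0,"ay": 0,"az": 0.02,"grip": 118},{"tx": -41,"ty": -21,"tz": 6,"ax": 0,"ay": 0,"az": 0,"grip": 118},{"tx": -41,"ty": -21,"tz": 6,"ax": 0,"ay": 0,"az": 0,"grip": 118},{"tx": -41,"ty": -21,"tz": 6,"ax": 0,"ay": 0,"az": 0,"grip": 118},{"tx": 0,"ty": 0,"tz": 0,"ax": 0,"ay": 0,"az": 0,"grip": 118},{"tx": 0,"ty": 0,"tz": 0,"ax": 0,"ay": 0,"az": 0,"grip": 118},{"tx": 0,"ty": 0,"tz": 0,"ax": 0,"ay": 0,"az": 0,"grip": 118}])

```text
t: 3.35
tool_pos: [0.5105, 0.2613, 0.2991]
orientation: [-3.122, 0.352, -0.002]
force: [-0.7, -0.4, 0.3]
opening: 0.05
```

Run:
```python
from h import *
from plant import robot
c=robot.read_camera("wrist");s=robot.read_state();print(s["t"],s["q"],s["tool_pos"],s["orientation"],s["opening"],np.abs(s["dq"]).max())
pickle.dump((c,s),open("w2.pkl","wb"))
overlay(c,[.5035,.2531,2.914],0,"pics/w2f.png",(180,80,330,240),5)
cv2.imwrite("pics/w2.png",c["frame"])
```

```text
3.4 [ 3.83354613e-01  3.99666100e-02  1.46399591e+00 -3.46142570e-04
  1.63701973e+00  2.17955389e+00] [0.51068047 0.26103323 0.29894417] [ 3.12164471e+00 -3.53347476e-01  1.10145726e-03] 0.05008054878384896 0.01008241931561068
```

View pics/w2f.png

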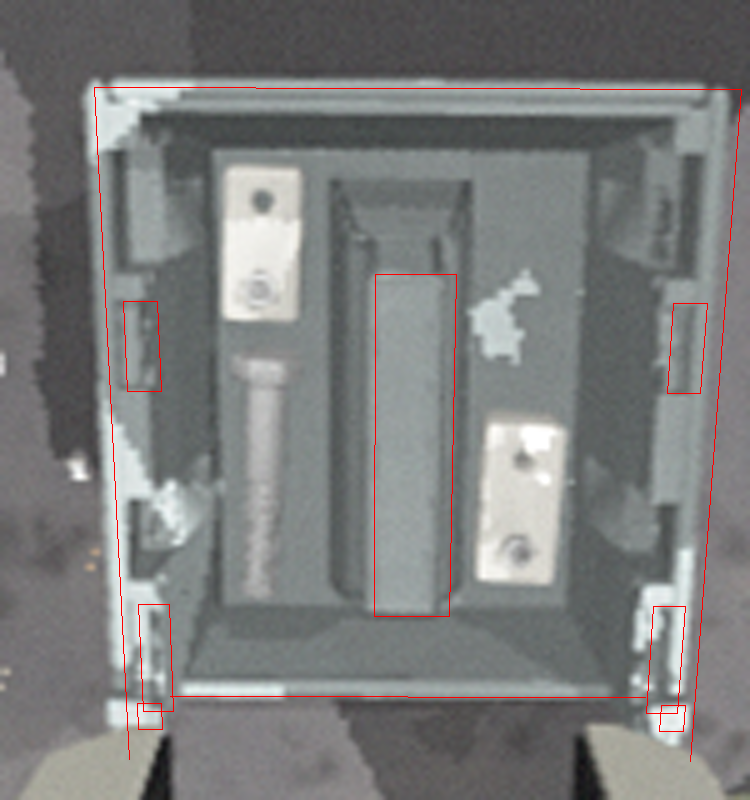

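```bash
cat > fitw.py <<'E'
from h import *
def px(l,f,o): return (np.array(l)+.5)/f-.5+o
N=(.032,"w1.pkl",px([(40,62),(693,65),(325,250),(408,250),(408,597),(323,597)],5,(180,80)))
F=(0,"w2.pkl",px([(85,83),(730,90),(363,270),(442,270),(438,613),(361,613)],5,(180,80)))
for z,f,q in(N,F):
    c,s=pickle.load(open(f,"rb"))
    r=lambda p:(proj(c,tw(p,HI+RG,z))-q).ravel()
    S=least_squares(r,[.55,.15,np.pi]);print(S.x.round(4),np.rad2deg(S.x[2]),S.fun.round(1))
    overlay(c,S.x,z,"pics/fw_"+f[:2]+".png",(180,80,330,240),5)
E
python3 fitw.py
python3 -c "
import cv2;import numpy as np
a=cv2.imread('pics/fw_w1.png');b=cv2.imread('pics/fw_w2.png');cv2.imwrite('pics/fw.png',cv2.resize(np.hstack([a,b]),None,fx=.53,fy=.53,interpolation=cv2.INTER_AREA))"
```

```text
[0.6889 0.1184 2.9574] 169.44687043954738 [-0.1 -0.3  0.2 -0.4  0.1  0.2 -0.2  0.2 -0.9  0.2  0.9  0.2]
[0.5049 0.256  2.9083] 166.6330595506834 [-0.4 -0.2  0.  -0.4  0.1  0.2  0.5  0.4 -0.3  0.1  0.  -0. ]
```

View pics/fw_w2.png

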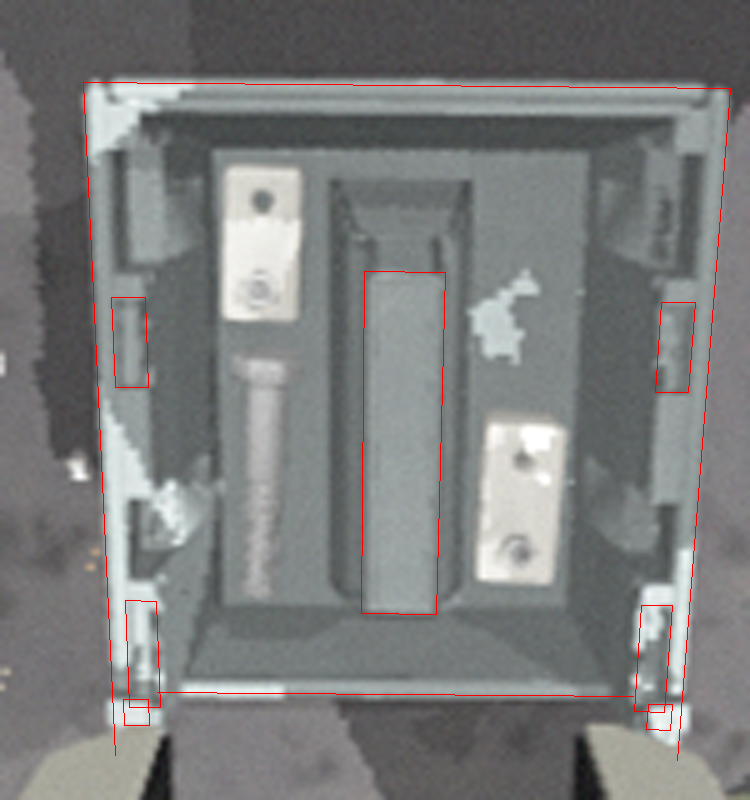

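View pics/fw_w1.png

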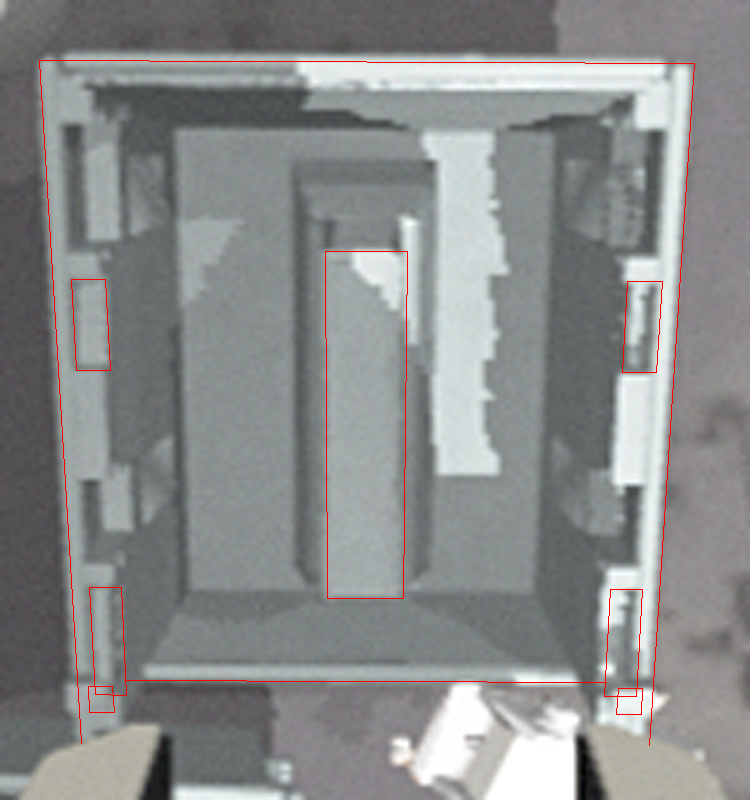

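Call:
step_arm(targets=[{"tx": 0,"ty": 0,"tz": 0,"ax": 0,"ay": 0,"az": -0.041,"grip": 118},{"tx": 33.5,"ty": 18,"tz": 16.5,"ax": 0,"ay": 0,"az": 0,"grip": 118},{"tx": 33.5,"ty": 18,"tz": 16.5,"ax": 0,"ay": 0,"az": 0,"grip": 118},{"tx": 33.5,"ty": 18,"tz": 16.5,"ax": 0,"ay": 0,"az": 0,"grip": 118},{"tx": 33.5,"ty": 18,"tz": 16.5,"ax": 0,"ay": 0,"az": 0,"grip": 118},{"tx": 33.5,"ty": 18,"tz": 16.5,"ax": 0,"ay": 0,"az": 0,"grip": 118},{"tx": 33.5,"ty": 18,"tz": 16.5,"ax": 0,"ay": 0,"az": 0,"grip": 118},{"tx": 0,"ty": 0,"tz": 0,"ax": 0,"ay": 0,"az": 0,"grip": 118},{"tx": 0,"ty": 0,"tz": 0,"ax": 0,"ay": 0,"az": 0,"grip": 118},{"tx": 0,"ty": 0,"tz": 0,"ax": 0,"ay": 0,"az": 0,"grip": 118}])

```text
t: 4.4
tool_pos: [0.6878, 0.1187, 0.2005]
orientation: [-3.128, 0.29, -0.001]
force: [0.2, -0.0, -0.0]
opening: 0.0506
```

```bash
cat >> h.py <<'E'
def delta(s,pos,yaw):
    R=Ro.from_rotvec(s["orientation"]).as_matrix();Rg=R0(np.deg2rad(yaw));d=np.array(pos)-s["tool_pos"]
    print("t",s["t"],"pos",s["tool_pos"].round(4),"yaw",np.rad2deg(np.arctan2(R[1,0],R[0,0])).round(2),"tilt",R[:,2].round(3),"f",s["force"].round(1),"op",round(s["opening"],4),"q",s["q"].round(2))
    print("rot",Ro.from_matrix(R.T@Rg).as_rotvec().round(4),"before",(R.T@d*1000).round(1),"after",(Rg.T@d*1000).round(1))
E
python3 - <<'E'
from h import *
from plant import robot
c=robot.read_camera("wrist");s=robot.read_state()
delta(s,[.6889,.1184,.107],-10.55)
overlay(c,[.6889,.1184,2.9574],.032,"pics/w3.png",(150,80,350,240),4)
E
```

```text
t 4.45 pos [0.6878 0.1193 0.201 ] yaw -10.53 tilt [ 0.002  0.    -1.   ] f [ 0.2 -0.4 -0. ] op 0.0495 q [0.1  0.41 1.22 0.   1.51 1.85]
rot [-0.0008 -0.0017  0.0003] before [ 1.1  0.7 94. ] after [ 1.3  0.6 94. ]
```

View pics/w3.png

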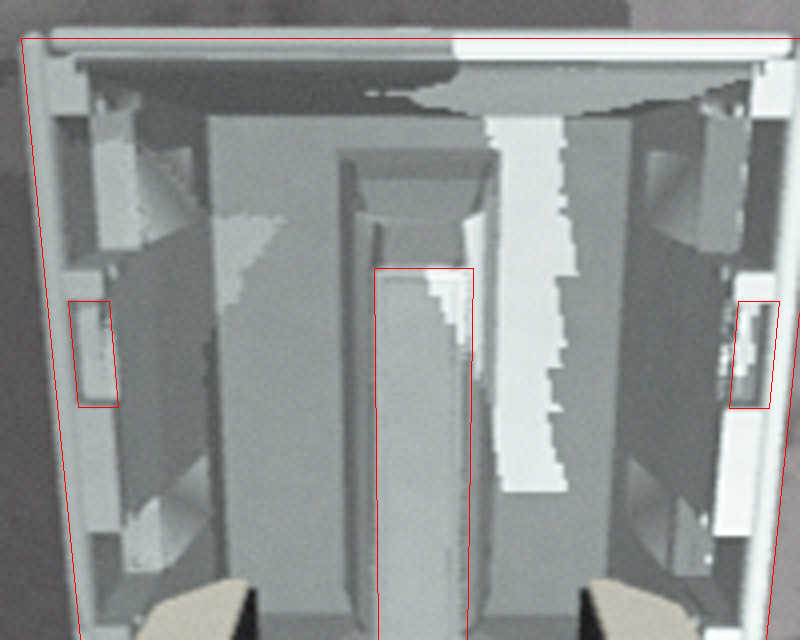

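The empty tote's web is centred between the fingers at crop x 375–470. I'll descend and close on it.

Call:
step_arm(targets=[{"tx": 1,"ty": 0.5,"tz": 30,"ax": 0,"ay": 0,"az": 0,"grip": 118},{"tx": 0,"ty": 0,"tz": 30,"ax": 0,"ay": 0,"az": 0,"grip": 118},{"tx": 0,"ty": 0,"tz": 20,"ax": 0,"ay": 0,"az": 0,"grip": 118},{"tx": 0,"ty": 0,"tz": 14,"ax": 0,"ay": 0,"az": 0,"grip": 118},{"tx": 0,"ty": 0,"tz": 0,"ax": 0,"ay": 0,"az": 0,"grip": 118},{"tx": 0,"ty": 0,"tz": 0,"ax": 0,"ay": 0,"az": 0,"grip": 118},{"tx": 0,"ty": 0,"tz": 0,"ax": 0,"ay": 0,"az": 0,"grip": 220},{"tx": 0,"ty": 0,"tz": 0,"ax": 0,"ay": 0,"az": 0,"grip": 220},{"tx": 0,"ty": 0,"tz": 0,"ax": 0,"ay": 0,"az": 0,"grip": 220},{"tx": 0,"ty": 0,"tz": 0,"ax": 0,"ay": 0,"az": 0,"grip": 220},{"tx": 0,"ty": 0,"tz": 0,"ax": 0,"ay": 0,"az": 0,"grip": 220},{"tx": 0,"ty": 0,"tz": 0,"ax": 0,"ay": 0,"az": 0,"grip": 220}], squeeze=45)

```text
t: 5.65
tool_pos: [0.6886, 0.1182, 0.1061]
orientation: [-3.128, 0.289, -0.001]
force: [-0.0, -0.2, 2.3]
opening: 0.0197
```

Run:
```python
from h import *
from plant import robot
s=robot.read_state()
delta(s,[.6889,.1184,.107],-10.55);print(s["force"],s["wrist_torque"])
```

```text
t 5.65 pos [0.6886 0.1182 0.1061] yaw -10.56 tilt [ 0.001  0.    -1.   ] f [-0.  -0.2  2.3] op 0.0197 q [0.1  0.47 1.31 0.   1.36 1.85]
rot [-0.0002 -0.0006 -0.0002] before [ 0.2 -0.3 -0.9] after [ 0.2 -0.3 -0.9]
[-0.03273913 -0.22699958  2.31411417] [ 0.01424917  0.03907654 -0.05732851]
```

Call:
step_arm(targets=[{"tx": 0,"ty": 0,"tz": -5,"ax": 0,"ay": 0,"az": 0,"grip": 220},{"tx": 0,"ty": 0,"tz": -10,"ax": 0,"ay": 0,"az": 0,"grip": 220},{"tx": 0,"ty": 0,"tz": -15,"ax": 0,"ay": 0,"az": 0,"grip": 220},{"tx": 0,"ty": 0,"tz": -20,"ax": 0,"ay": 0,"az": 0,"grip": 220},{"tx": 0,"ty": 0,"tz": -25,"ax": 0,"ay": 0,"az": 0,"grip": 220},{"tx": 0,"ty": 0,"tz": -25,"ax": 0,"ay": 0,"az": 0,"grip": 220},{"tx": 0,"ty": 0,"tz": -25,"ax": 0,"ay": 0,"az": 0,"grip": 220},{"tx": 0,"ty": 0,"tz": -20,"ax": 0,"ay": 0,"az": 0,"grip": 220},{"tx": 0,"ty": 0,"tz": 0,"ax": 0,"ay": 0,"az": 0,"grip": 220},{"tx": 0,"ty": 0,"tz": 0,"ax": 0,"ay": 0,"az": 0,"grip": 220}])

```text
t: 6.65
tool_pos: [0.6886, 0.1182, 0.2514]
orientation: [-3.128, 0.289, -0.002]
force: [-0.0, 0.5, -4.9]
opening: 0.0196
```

Run:
```python
from h import *
from plant import robot
c=robot.read_camera("side");d=robot.read_camera("top");w=robot.read_camera("wrist");s=robot.read_state();pickle.dump((c,d,w,s),open("lift.pkl","wb"))
delta(s,[.5049,.2560,.25],166.63);print(s["force"],s["wrist_torque"])
cv2.imwrite("pics/l1.png",np.hstack([c["frame"][60:300,130:460],d["frame"][60:300,130:400]]))
cv2.imwrite("pics/l1w.png",w["frame"])
```

```text
t 6.8 pos [0.6874 0.1181 0.2485] yaw -10.55 tilt [-0.003 -0.    -1.   ] f [-0.4  0.  -4.3] op 0.0197 q [0.1  0.39 1.15 0.   1.6  1.85]
rot [-4.9000e-03  1.5000e-03 -3.0924e+00] before [-204.7 -102.1   -1. ] after [209.5  91.9  -1.5]
[-0.40122074  0.04201421 -4.26457818] [0.10732515 0.1080285  0.01727854]
```

View pics/l1.png

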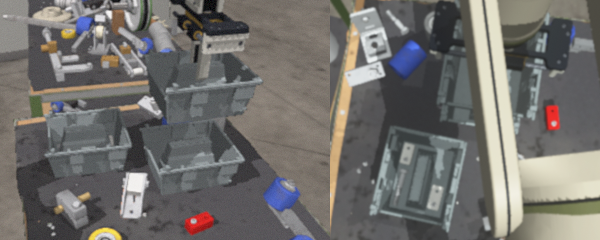

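View pics/l1w.png

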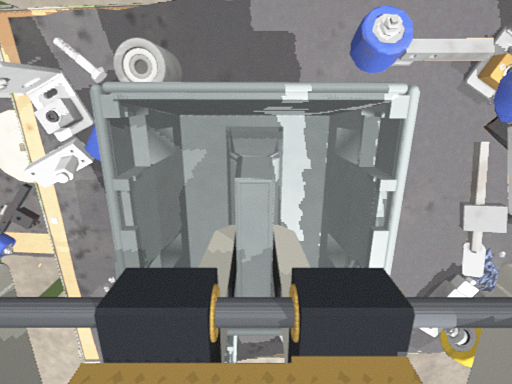

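Run:
```python
from h import *
c,d,w,s=pickle.load(open("lift.pkl","rb"))
# tool frame camera from initial mount
W=pickle.load(open("wrist0.pkl","rb"));w2=pickle.load(open("w2.pkl","rb"))
C,S=w2;R=Ro.from_rotvec(S["orientation"]).as_matrix()
cam=dict(w);cam["R"]=C["R"]@R;cam["t"]=C["R"]@S["tool_pos"]+C["t"];print(cam["R"].round(3),cam["t"])
pickle.dump(cam,open("camtool.pkl","wb"))
R=Ro.from_rotvec(s["orientation"]).as_matrix();print(w["R"]@R-cam["R"],w["R"]@s["tool_pos"]+w["t"]-cam["t"])
def q(P):
    P=np.array(P,float); return proj(cam,np.c_[-P[:,0],P[:,1]*-1 if 0 else P[:,1],74-P[:,2]]/1000)
print(q(HI).round(1),q(RG).round(1))
f=w["frame"]
im=cv2.resize(f[70:200,80:430],None,fx=2.28,fy=4,interpolation=cv2.INTER_CUBIC)
for name,(x0,y0,x1,y1) in dict(a=(80,70,130,110),b=(380,70,430,110),c=(225,165,285,195)).items():
    pass
A=[cv2.resize(f[y0:y0+40,x0:x0+50],None,fx=8,fy=8,interpolation=cv2.INTER_CUBIC) for x0,y0 in((80,70),(380,70))]
B=[cv2.resize(f[y0:y0+25,x0:x0+50],None,fx=8,fy=8,interpolation=cv2.INTER_CUBIC) for x0,y0 in((215,170),(250,170))]
cv2.imwrite("pics/l2.png",np.vstack([np.hstack(A),np.hstack(B)]))
```

```text
[[ 0.001  1.     0.001]
 [-0.954  0.002 -0.301]
 [-0.301 -0.     0.954]] [0.00107134 0.03454404 0.1695615 ]
[[-1.03676700e-03  9.05367060e-07  9.17127425e-05]
 [-1.14554607e-04 -9.61306014e-04  3.59304674e-04]
 [ 3.59745229e-04 -3.99900691e-04  1.13301856e-04]] [-0.00015785  0.00033195  0.00037018]
[[ 90.   85.4]
 [423.3  85.9]] [[236.4 178.6]
 [276.3 178.6]
 [272.6 325.1]
 [238.9 325. ]]
```

View pics/l2.png

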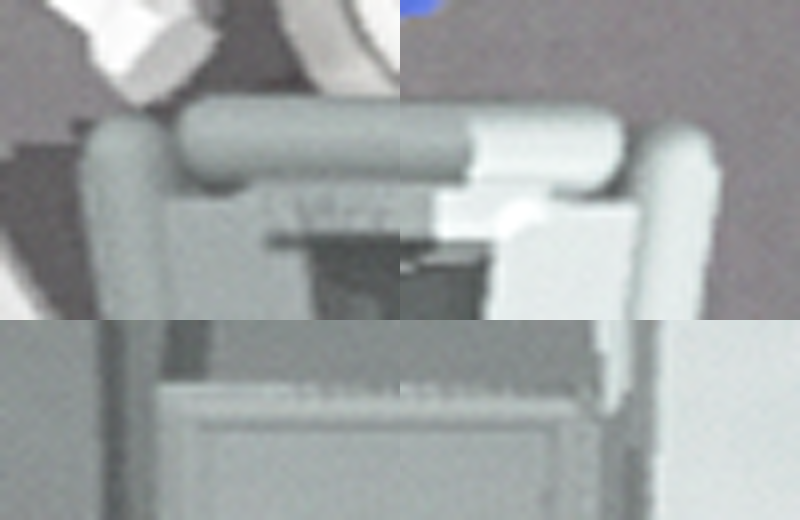

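The tote came out cleanly and the other empty stayed put. Now I'll turn it end for end while it is clear above.

Call:
step_arm(targets=[{"tx": 0,"ty": 0,"tz": 0,"ax": 0,"ay": 0,"az": -0.147,"grip": 220},{"tx": 0,"ty": 0,"tz": 0,"ax": 0,"ay": 0,"az": -0.147,"grip": 220},{"tx": 0,"ty": 0,"tz": 0,"ax": 0,"ay": 0,"az": -0.147,"grip": 220},{"tx": 0,"ty": 0,"tz": 0,"ax": 0,"ay": 0,"az": -0.147,"grip": 220},{"tx": 0,"ty": 0,"tz": 0,"ax": 0,"ay": 0,"az": -0.147,"grip": 220},{"tx": 0,"ty": 0,"tz": 0,"ax": 0,"ay": 0,"az": -0.147,"grip": 220},{"tx": 0,"ty": 0,"tz": 0,"ax": 0,"ay": 0,"az": -0.147,"grip": 220},{"tx": 0,"ty": 0,"tz": 0,"ax": 0,"ay": 0,"az": -0.147,"grip": 220},{"tx": 0,"ty": 0,"tz": 0,"ax": 0,"ay": 0,"az": -0.147,"grip": 220},{"tx": 0,"ty": 0,"tz": 0,"ax": 0,"ay": 0,"az": -0.147,"grip": 220},{"tx": 0,"ty": 0,"tz": 0,"ax": 0,"ay": 0,"az": -0.147,"grip": 220},{"tx": 0,"ty": 0,"tz": 0,"ax": 0,"ay": 0,"az": -0.147,"grip": 220},{"tx": 0,"ty": 0,"tz": 0,"ax": 0,"ay": 0,"az": -0.147,"grip": 220},{"tx": 0,"ty": 0,"tz": 0,"ax": 0,"ay": 0,"az": -0.147,"grip": 220},{"tx": 0,"ty": 0,"tz": 0,"ax": 0,"ay": 0,"az": -0.147,"grip": 220},{"tx": 0,"ty": 0,"tz": 0,"ax": 0,"ay": 0,"az": -0.147,"grip": 220},{"tx": 0,"ty": 0,"tz": 0,"ax": 0,"ay": 0,"az": -0.147,"grip": 220},{"tx": 0,"ty": 0,"tz": 0,"ax": 0,"ay": 0,"az": -0.147,"grip": 220},{"tx": 0,"ty": 0,"tz": 0,"ax": 0,"ay": 0,"az": -0.147,"grip": 220},{"tx": 0,"ty": 0,"tz": 0,"ax": 0,"ay": 0,"az": -0.147,"grip": 220}])

```text
t: 8.8
tool_pos: [0.6876, 0.1181, 0.2487]
orientation: [-0.592, -3.082, 0.001]
force: [0.2, 0.3, -3.9]
opening: 0.0198
```

```bash
cat >> h.py <<'E'
FULL=np.array([.5046,.2550,np.deg2rad(166.75)])
def ft(f,y,z): # point in full frame (mm) with tool-x = full x ; y in full left
    return tw(FULL,[(f,y,z)],0)[0]
E
python3 - <<'E'
from h import *
from plant import robot
s=robot.read_state()
delta(s,ft(11.8,0,250),166.75);print(s["force"],s["wrist_torque"])
E
```

```text
t 8.8 pos [0.6876 0.1181 0.2487] yaw 158.24 tilt [-0.003 -0.    -1.   ] f [ 0.2  0.3 -3.9] op 0.0198 q [ 0.1   0.39  1.15 -0.    1.6  -1.09]
rot [-0.0012 -0.0026 -0.1485] before [232.4  57.5  -0.8] after [221.3  91.3  -1.3]
[ 0.18855151  0.29396116 -3.85948491] [ 0.01465992 -0.19608424 -0.00842426]
```

Call:
step_arm(targets=[{"tx": 0,"ty": 0,"tz": 0,"ax": 0,"ay": 0,"az": -0.148,"grip": 220},{"tx": 30,"ty": 12,"tz": 0,"ax": 0,"ay": 0,"az": 0,"grip": 220},{"tx": 44,"ty": 18,"tz": 0,"ax": 0,"ay": 0,"az": 0,"grip": 220},{"tx": 44,"ty": 18,"tz": 0,"ax": 0,"ay": 0,"az": 0,"grip": 220},{"tx": 44,"ty": 18,"tz": 0,"ax": 0,"ay": 0,"az": 0,"grip": 220},{"tx": 35,"ty": 15,"tz": 0,"ax": 0,"ay": 0,"az": 0,"grip": 220},{"tx": 24,"ty": 10,"tz": 0,"ax": 0,"ay": 0,"az": 0,"grip": 220},{"tx": 0,"ty": 0,"tz": 0,"ax": 0,"ay": -0.148,"az": 0,"grip": 220},{"tx": 0,"ty": 0,"tz": 0,"ax": 0,"ay": -0.148,"az": 0,"grip": 220},{"tx": 0,"ty": 0,"tz": 0,"ax": 0,"ay": 0,"az": 0,"grip": 220},{"tx": 0,"ty": 0,"tz": 0,"ax": 0,"ay": 0,"az": 0,"grip": 220},{"tx": 0,"ty": 0,"tz": 0,"ax": 0,"ay": 0,"az": 0,"grip": 220}])

```text
t: 10.0
tool_pos: [0.4958, 0.2587, 0.2513]
orientation: [0.339, 2.829, -0.049]
force: [0.1, -0.6, -3.9]
opening: 0.0197
```

```bash
cat >> h.py <<'E'
def status(robot,n=6,cam="side"):
    P=[];Y=[];fr=None
    for i in range(n):
        c=robot.read_camera(cam);fr=fr or c;s=robot.read_state();P.append(s["tool_pos"]);Y.append(Ro.from_rotvec(s["orientation"]).as_matrix())
    p=np.mean(P,0);R=Ro.from_matrix(np.array(Y)).mean().as_matrix()
    RF=R0(FULL[2]); e=Ro.from_matrix(RF.T@R).as_rotvec()
    c0,s0=np.cos(FULL[2]),np.sin(FULL[2]);d=p-[FULL[0],FULL[1],0]
    tip=p+R@np.array([72.5,0,56])/1000; dt=tip-[FULL[0],FULL[1],0]
    fy=lambda d:np.array([c0*d[0]+s0*d[1],-s0*d[0]+c0*d[1],d[2]])*1000
    print("t",s["t"],"TCP f,y,z",fy(d).round(2),"sd",(np.std(P,0)*1000).round(2),"rot rel level(tool axes)",e.round(4),"tip",fy(dt).round(2),"F",s["force"].round(1),"M",s["wrist_torque"].round(2),"op",round(s["opening"],4))
    return fr,s
E
python3 - <<'E'
from h import *
from plant import robot
c,s=status(robot)
cv2.imwrite("pics/h1.png",cv2.resize(c["frame"][70:260,140:340],None,fx=3,fy=3,interpolation=cv2.INTER_CUBIC))
t=robot.read_camera("top");cv2.imwrite("pics/h1t.png",t["frame"])
E
```

```text
t 10.3 TCP f,y,z [  8.98  -1.35 251.17] sd [0.22 0.09 0.27] rot rel level(tool axes) [ 0.0008 -0.2953  0.0081] tip [ 62.04  -1.81 176.5 ] F [-0.   0.1 -4.5] M [0.11 0.21 0.05] op 0.0195
```

View pics/h1.png

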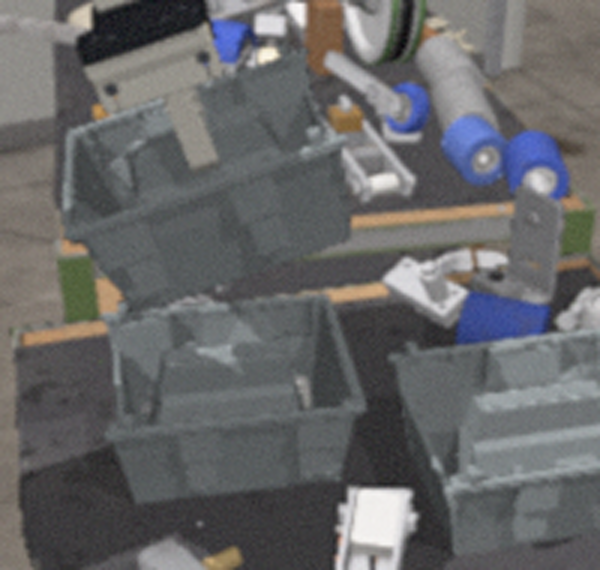

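View pics/h1t.png

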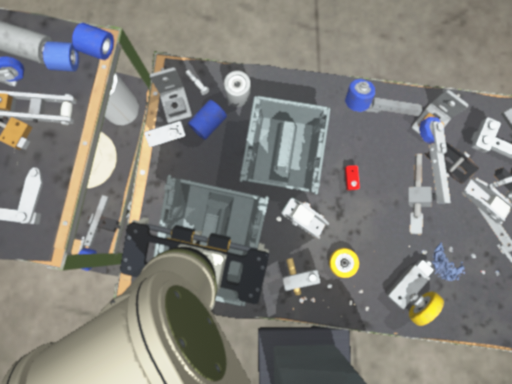

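```bash
cat >> h.py <<'E'
def draw(c,p,R,crop,f,fn,full=FULL):
    im=cv2.resize(c["frame"][crop[1]:crop[3],crop[0]:crop[2]],None,fx=f,fy=f,interpolation=cv2.INTER_CUBIC)
    # tote in tool: x=-tote x, y=tote y, z=74-ztote
    def put(X,col):
        q=((proj(c,X)-[crop[0],crop[1]]+.5)*f).astype(int);cv2.line(im,tuple(map(int,q[0])),tuple(map(int,q[1])),col,1)
    ex=[((-89,s*78,80),(82,s*78,80)) for s in(1,-1)]+[((-74,-60,0),(-74,60,0)),((-74,-60,0),(74,-60,0)),((-72.5,67,18),(-45,67,18)),((-72.5,-67,18),(-45,-67,18))]
    for a,b in segs()+ex:
        P=np.array([a,b],float);X=np.c_[-P[:,0],P[:,1],74-P[:,2]]/1000
        put(p+X@R.T,(0,0,255)); put(tw(full,P,0),(0,255,255))
    cv2.imwrite(fn,im)
E
python3 - <<'E'
from h import *
from plant import robot
P=[];Q=[]
c=robot.read_camera("side")
for i in range(4):
    s=robot.read_state();P.append(s["tool_pos"]);Q.append(s["orientation"]);robot.read_camera("side")
draw(c,np.mean(P,0),Ro.from_rotvec(np.mean(Q,0)).as_matrix(),(150,85,270,240),5,"pics/h2.png")
E
```

```text
(no output)
```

View pics/h2.png

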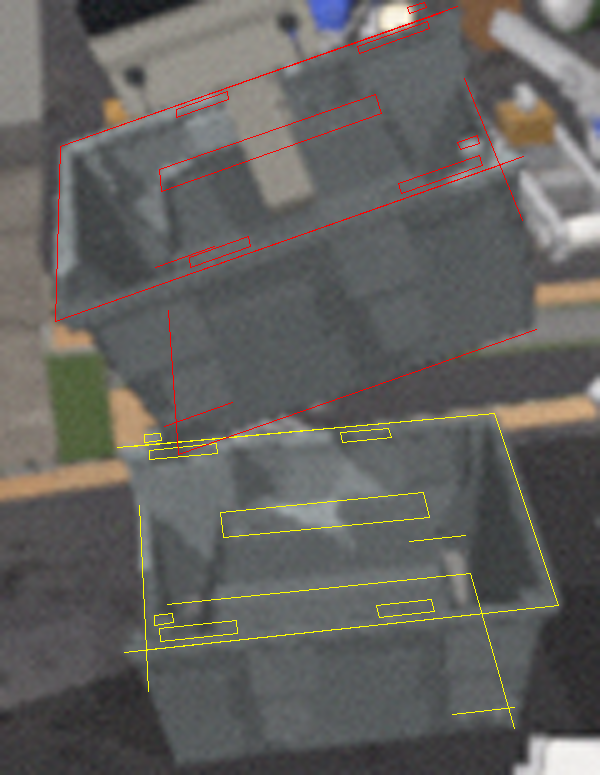

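Run:
```python
from h import *
from plant import robot
P=[];Q=[];I=[]
for i in range(4):
    c=robot.read_camera("side");I.append(c["frame"].astype(float));s=robot.read_state();P.append(s["tool_pos"]);Q.append(s["orientation"])
c["frame"]=np.mean(I,0).astype(np.uint8)
p=np.mean(P,0);R=Ro.from_rotvec(np.mean(Q,0)).as_matrix();pickle.dump((c,p,R),open("hov.pkl","wb"))
outs=[]
for i,k in enumerate([(155,105,185,135),(155,135,185,165),(230,160,260,190),(245,190,275,220)]):
    draw(c,p,R,k,10,f"pics/z{i}.png");outs.append(cv2.imread(f"pics/z{i}.png"))
cv2.imwrite("pics/h3.png",np.vstack([np.hstack(outs[:2]),np.hstack(outs[2:])]))
```

```text
(no output)
```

View pics/h3.png

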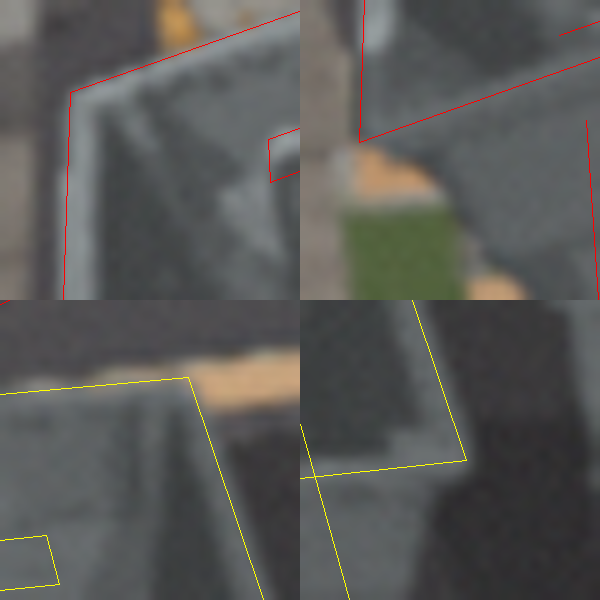

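Call:
step_arm(targets=[{"tx": 2.7,"ty": -1.4,"tz": -0.8,"ax": -0.0023,"ay": 0,"az": -0.0078,"grip": 220},{"tx": 5,"ty": 0,"tz": 16.5,"ax": 0,"ay": 0,"az": 0,"grip": 220},{"tx": 5,"ty": 0,"tz": 16.5,"ax": 0,"ay": 0,"az": 0,"grip": 220},{"tx": 5,"ty": 0,"tz": 16.5,"ax": 0,"ay": 0,"az": 0,"grip": 220},{"tx": 5,"ty": 0,"tz": 16.5,"ax": 0,"ay": 0,"az": 0,"grip": 220},{"tx": 5,"ty": 0,"tz": 16.5,"ax": 0,"ay": 0,"az": 0,"grip": 220},{"tx": 0,"ty": 0,"tz": 0,"ax": 0,"ay": 0,"az": 0,"grip": 220},{"tx": 0,"ty": 0,"tz": 0,"ax": 0,"ay": 0,"az": 0,"grip": 220},{"tx": 0,"ty": 0,"tz": 0,"ax": 0,"ay": 0,"az": 0,"grip": 220}])

```text
t: 11.7
tool_pos: [0.4927, 0.2583, 0.1659]
orientation: [0.326, 2.827, -0.047]
force: [-0.6, 0.6, -4.0]
opening: 0.0192
```

Run:
```python
from h import *
from plant import robot
c,s=status(robot)
draw(c,s["tool_pos"],Ro.from_rotvec(s["orientation"]).as_matrix(),(155,120,275,240),6,"pics/h4.png")
cv2.imwrite("pics/h4r.png",cv2.resize(c["frame"][120:240,155:275],None,fx=5,fy=5,interpolation=cv2.INTER_CUBIC))
```

```text
t 12.0 TCP f,y,z [ 12.4   -0.42 165.57] sd [0.17 0.1  0.38] rot rel level(tool axes) [-0.0013 -0.2972 -0.0015] tip [65.32 -0.41 90.79] F [ 0.4 -0.  -4.3] M [ 0.13  0.24 -0.03] op 0.0195
```

View pics/h4r.png

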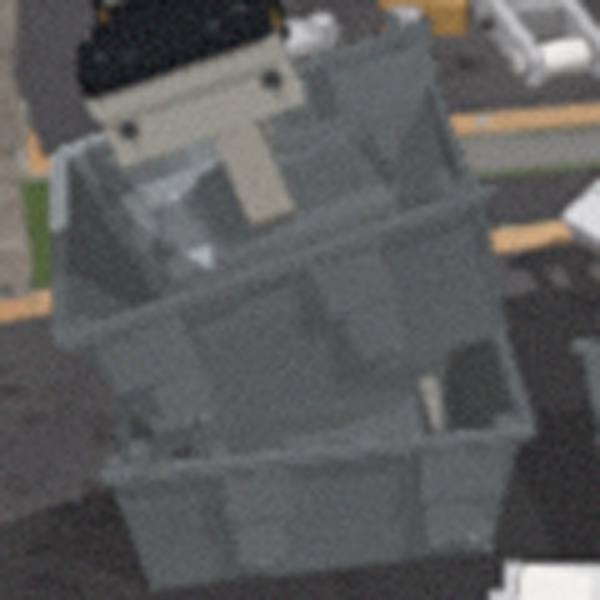

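Call:
step_arm(targets=[{"tx": 1,"ty": -0.4,"tz": 4,"ax": 0,"ay": 0,"az": 0,"grip": 220},{"tx": 1,"ty": 0,"tz": 4,"ax": 0,"ay": 0,"az": 0,"grip": 220},{"tx": 1.1,"ty": 0,"tz": 4,"ax": 0,"ay": 0,"az": 0,"grip": 220},{"tx": 0,"ty": 0,"tz": 0,"ax": 0,"ay": 0,"az": 0,"grip": 220},{"tx": 0,"ty": 0,"tz": 0,"ax": 0,"ay": 0,"az": 0,"grip": 220}])

```text
t: 12.5
tool_pos: [0.4923, 0.2573, 0.1516]
orientation: [0.326, 2.829, -0.049]
force: [0.1, -0.2, -3.7]
opening: 0.0196
```

Run:
```python
from h import *
from plant import robot
c,s=status(robot)
```

```text
t 12.8 TCP f,y,z [ 12.21   0.31 152.2 ] sd [0.07 0.05 0.14] rot rel level(tool axes) [-0.0003 -0.2962 -0.0016] tip [65.21  0.39 77.47] F [-0.4 -0.2 -3.3] M [ 0.13  0.16 -0.02] op 0.0197
```

Call:
step_arm(targets=[{"tx": 0.3,"ty": 0,"tz": 1,"ax": 0,"ay": 0,"az": 0,"grip": 220},{"tx": 0,"ty": 0,"tz": 0,"ax": 0,"ay": 0,"az": 0,"grip": 220},{"tx": 0.3,"ty": 0,"tz": 1,"ax": 0,"ay": 0,"az": 0,"grip": 220},{"tx": 0,"ty": 0,"tz": 0,"ax": 0,"ay": 0,"az": 0,"grip": 220}])

```text
t: 13.2
tool_pos: [0.4924, 0.2574, 0.1497]
orientation: [0.326, 2.829, -0.049]
force: [0.5, -0.5, -4.4]
opening: 0.0199
```

Run:
```python
from h import *
from plant import robot
c,s=status(robot)
```

```text
t 13.5 TCP f,y,z [ 12.3    0.4  149.91] sd [0.04 0.03 0.08] rot rel level(tool axes) [-1.00e-04 -2.96e-01 -1.60e-03] tip [65.32  0.49 75.2 ] F [-0.5 -0.1 -3.8] M [ 0.1   0.17 -0.02] op 0.0199
```

Call:
step_arm(targets=[{"tx": 0.2,"ty": 0,"tz": 0.7,"ax": 0,"ay": 0,"az": 0,"grip": 220},{"tx": 0,"ty": 0,"tz": 0,"ax": 0,"ay": 0,"az": 0,"grip": 220},{"tx": 0,"ty": 0,"tz": 0,"ax": 0,"ay": 0,"az": 0,"grip": 220}])

```text
t: 13.8
tool_pos: [0.4925, 0.2574, 0.1492]
orientation: [0.326, 2.828, -0.049]
force: [-0.3, 0.8, -3.4]
opening: 0.0198
```

Call:
step_arm(targets=[{"tx": 0.2,"ty": 0,"tz": 0.7,"ax": 0,"ay": 0,"az": 0,"grip": 220},{"tx": 0,"ty": 0,"tz": 0,"ax": 0,"ay": 0,"az": 0,"grip": 220},{"tx": 0,"ty": 0,"tz": 0,"ax": 0,"ay": 0,"az": 0,"grip": 220}])

```text
t: 14.1
tool_pos: [0.4927, 0.2575, 0.1487]
orientation: [0.326, 2.828, -0.049]
force: [-0.5, -0.1, -2.5]
opening: 0.0194
```

Run:
```python
from h import *
from plant import robot
c,s=status(robot)
cv2.imwrite("pics/h5r.png",cv2.resize(c["frame"][120:240,155:275],None,fx=5,fy=5,interpolation=cv2.INTER_CUBIC))
```

```text
t 14.4 TCP f,y,z [ 12.16   0.33 148.65] sd [0.01 0.01 0.02] rot rel level(tool axes) [-0.0003 -0.2962 -0.0016] tip [65.16  0.41 73.92] F [-0.2 -0.7 -2. ] M [ 0.03  0.09 -0.03] op 0.0195
```

View pics/h5r.png

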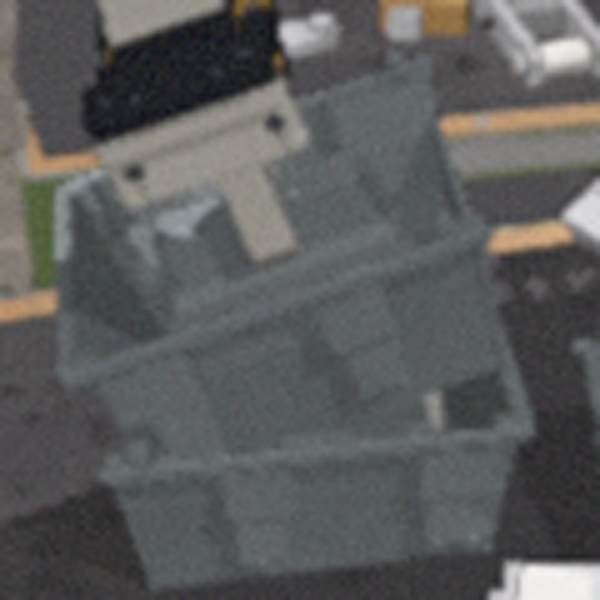

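Call:
step_arm(targets=[{"tx": -0.1,"ty": 0,"tz": -0.4,"ax": 0,"ay": 0,"az": 0,"grip": 220},{"tx": 0.95,"ty": 0,"tz": -0.3,"ax": 0,"ay": 0,"az": 0,"grip": 220},{"tx": 0.95,"ty": 0,"tz": -0.3,"ax": 0,"ay": 0,"az": 0,"grip": 220},{"tx": 0.95,"ty": 0,"tz": -0.3,"ax": 0,"ay": 0,"az": 0,"grip": 220},{"tx": 0.95,"ty": 0,"tz": -0.3,"ax": 0,"ay": 0,"az": 0,"grip": 220},{"tx": 0,"ty": 0,"tz": 0,"ax": 0,"ay": 0,"az": 0,"grip": 220},{"tx": 0,"ty": 0,"tz": 0,"ax": 0,"ay": 0,"az": 0,"grip": 220}])

```text
t: 15.1
tool_pos: [0.4885, 0.2584, 0.1488]
orientation: [0.326, 2.829, -0.049]
force: [-0.4, -0.3, -4.0]
opening: 0.0195
```

Run:
```python
from h import *
from plant import robot
c,s=status(robot)
```

```text
t 15.4 TCP f,y,z [ 16.3    0.41 148.88] sd [0.03 0.02 0.02] rot rel level(tool axes) [-1.000e-04 -2.959e-01 -1.600e-03] tip [69.32  0.51 74.18] F [ 0.   0.5 -3.1] M [0.1  0.21 0.  ] op 0.0197
```

Call:
step_arm(targets=[{"tx": 0.95,"ty": 0,"tz": -0.3,"ax": 0,"ay": 0,"az": 0,"grip": 220},{"tx": 0.95,"ty": 0,"tz": -0.3,"ax": 0,"ay": 0,"az": 0,"grip": 220},{"tx": 0,"ty": 0,"tz": 0,"ax": 0,"ay": 0,"az": 0,"grip": 220},{"tx": 0,"ty": 0,"tz": 0,"ax": 0,"ay": 0,"az": 0,"grip": 220}])

```text
t: 15.8
tool_pos: [0.4867, 0.2588, 0.149]
orientation: [0.326, 2.828, -0.049]
force: [0.1, 0.0, -2.6]
opening: 0.0198
```

Run:
```python
from h import *
from plant import robot
c,s=status(robot)
```

```text
t 16.1 TCP f,y,z [ 18.26   0.4  148.96] sd [0.01 0.01 0.01] rot rel level(tool axes) [-2.00e-04 -2.96e-01 -1.60e-03] tip [71.28  0.49 74.25] F [ 0.3  0.1 -4.4] M [0.09 0.17 0.02] op 0.0197
```

Call:
step_arm(targets=[{"tx": 0.5,"ty": 0,"tz": -0.15,"ax": 0,"ay": 0,"az": 0,"grip": 220},{"tx": 0.5,"ty": 0,"tz": -0.15,"ax": 0,"ay": 0,"az": 0,"grip": 220},{"tx": 0,"ty": 0,"tz": 0,"ax": 0,"ay": 0,"az": 0,"grip": 220},{"tx": 0,"ty": 0,"tz": 0,"ax": 0,"ay": 0,"az": 0,"grip": 220}])

```text
t: 16.5
tool_pos: [0.4858, 0.2589, 0.149]
orientation: [0.326, 2.828, -0.049]
force: [1.2, -0.6, -4.2]
opening: 0.0197
```

Run:
```python
from h import *
from plant import robot
F=[]
for i in range(6):
    robot.read_camera("side");F.append(robot.read_state()["force"])
print(np.mean(F,0))
c,s=status(robot,2)
```

```text
[ 0.79977567 -0.84086325 -3.42792149]
t 16.9 TCP f,y,z [ 19.25   0.43 148.98] sd [0.02 0.01 0.01] rot rel level(tool axes) [-1.000e-04 -2.961e-01 -1.600e-03] tip [72.25  0.51 74.26] F [ 0.9 -0.6 -3.5] M [-0.   -0.07 -0.11] op 0.0196
```

Call:
step_arm(targets=[{"tx": 0.5,"ty": 0,"tz": -0.15,"ax": 0,"ay": 0,"az": 0,"grip": 220},{"tx": 0.3,"ty": 0,"tz": -0.1,"ax": 0,"ay": 0,"az": 0,"grip": 220},{"tx": 0,"ty": 0,"tz": 0,"ax": 0,"ay": 0,"az": 0,"grip": 220},{"tx": 0,"ty": 0,"tz": 0,"ax": 0,"ay": 0,"az": 0,"grip": 220}])

```text
t: 17.3
tool_pos: [0.4852, 0.2591, 0.1492]
orientation: [0.326, 2.828, -0.049]
force: [3.9, -1.7, -4.7]
opening: 0.0199
```

Run:
```python
from h import *
from plant import robot
F=[]
for i in range(6):
    robot.read_camera("side");F.append(robot.read_state()["force"])
print(np.mean(F,0))
c,s=status(robot,2)
```

```text
[ 4.59161379 -2.13959846 -3.84961112]
t 17.7 TCP f,y,z [ 19.86   0.38 149.18] sd [0.02 0.   0.03] rot rel level(tool axes) [-0.0003 -0.2966 -0.0015] tip [72.83  0.46 74.44] F [ 5.6 -2.2 -3.2] M [-0.38 -0.85 -0.16] op 0.0196
```

The toes met the seat ends at almost the predicted spot, so they are under the keepers. I'll back off slightly and pivot about the toe tips.

Call:
step_arm(targets=[{"tx": -0.8,"ty": 0,"tz": 0.1,"ax": 0,"ay": 0,"az": 0,"grip": 220},{"tx": -1.62,"ty": 0,"tz": 2.17,"ax": 0,"ay": 0.0296,"az": 0,"grip": 220},{"tx": -1.62,"ty": 0,"tz": 2.17,"ax": 0,"ay": 0.0296,"az": 0,"grip": 220},{"tx": -1.62,"ty": 0,"tz": 2.17,"ax": 0,"ay": 0.0296,"az": 0,"grip": 220},{"tx": 0,"ty": 0,"tz": 0,"ax": 0,"ay": 0,"az": 0,"grip": 220},{"tx": 0,"ty": 0,"tz": 0,"ax": 0,"ay": 0,"az": 0,"grip": 220}])

```text
t: 18.3
tool_pos: [0.492, 0.2574, 0.1437]
orientation: [0.338, 2.917, -0.035]
force: [0.8, -0.4, -3.3]
opening: 0.0192
```

Run:
```python
from h import *
from plant import robot
F=[]
for i in range(6):
    robot.read_camera("side");F.append(robot.read_state()["force"])
print(np.mean(F,0))
c,s=status(robot,2)
```

```text
[-0.29345736  0.23594515 -3.72280537]
t 18.7 TCP f,y,z [ 13.23   0.34 144.06] sd [0.03 0.   0.03] rot rel level(tool axes) [-1.000e-04 -2.072e-01 -2.000e-03] tip [72.66  0.46 74.35] F [ 0.2 -0.6 -3.3] M [ 0.15  0.09 -0.03] op 0.0197
```

Call:
step_arm(targets=[{"tx": -0.7,"ty": 0,"tz": 0.1,"ax": 0,"ay": 0,"az": 0,"grip": 220},{"tx": -1.62,"ty": 0,"tz": 2.17,"ax": 0,"ay": 0.0296,"az": 0,"grip": 220},{"tx": -1.62,"ty": 0,"tz": 2.17,"ax": 0,"ay": 0.0296,"az": 0,"grip": 220},{"tx": -1.62,"ty": 0,"tz": 2.17,"ax": 0,"ay": 0.0296,"az": 0,"grip": 220},{"tx": -1.62,"ty": 0,"tz": 2.17,"ax": 0,"ay": 0.0296,"az": 0,"grip": 220},{"tx": 0,"ty": 0,"tz": 0,"ax": 0,"ay": 0,"az": 0,"grip": 220},{"tx": 0,"ty": 0,"tz": 0,"ax": 0,"ay": 0,"az": 0,"grip": 220}])

```text
t: 19.4
tool_pos: [0.5006, 0.2553, 0.1363]
orientation: [0.351, 3.033, -0.016]
force: [-0.4, 0.3, -4.2]
opening: 0.0199
```

Run:
```python
from h import *
from plant import robot
F=[]
for i in range(6):
    robot.read_camera("side");F.append(robot.read_state()["force"])
print(np.mean(F,0))
c,s=status(robot,2)
cv2.imwrite("pics/h6r.png",cv2.resize(c["frame"][120:240,155:275],None,fx=5,fy=5,interpolation=cv2.INTER_CUBIC))
```

```text
[-0.10846906  0.16668068 -3.6037373 ]
t 19.8 TCP f,y,z [  4.64   0.27 136.75] sd [0.01 0.01 0.01] rot rel level(tool axes) [-0.0001 -0.089  -0.002 ] tip [71.88  0.4  74.52] F [ 0.1 -0.5 -3.2] M [ 0.05 -0.11 -0.06] op 0.0195
```

View pics/h6r.png

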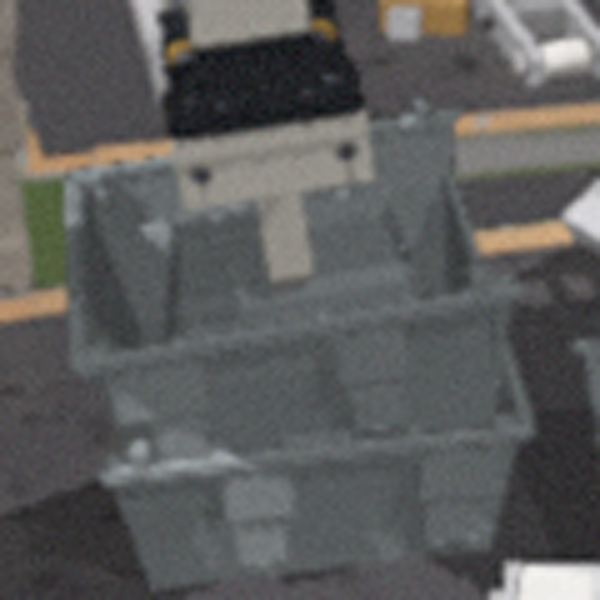

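Call:
step_arm(targets=[{"tx": -1.62,"ty": 0,"tz": 2.17,"ax": 0,"ay": 0.0296,"az": 0,"grip": 220},{"tx": -0.81,"ty": 0,"tz": 1.08,"ax": 0,"ay": 0.0148,"az": 0,"grip": 220},{"tx": 0,"ty": 0,"tz": 0,"ax": 0,"ay": 0,"az": 0,"grip": 220},{"tx": -0.81,"ty": 0,"tz": 1.08,"ax": 0,"ay": 0.0148,"az": 0,"grip": 220},{"tx": 0,"ty": 0,"tz": 0,"ax": 0,"ay": 0,"az": 0,"grip": 220},{"tx": 0,"ty": 0,"tz": 0,"ax": 0,"ay": 0,"az": 0,"grip": 220}])

```text
t: 20.4
tool_pos: [0.5037, 0.2548, 0.1324]
orientation: [0.357, 3.092, -0.006]
force: [-0.7, -0.4, -3.5]
opening: 0.0194
```

Run:
```python
from h import *
from plant import robot
F=[]
for i in range(6):
    robot.read_camera("side");F.append(robot.read_state()["force"])
print(np.mean(F,0))
c,s=status(robot,2)
```

```text
[-0.21340195  0.22498963 -3.74739451]
t 20.8 TCP f,y,z [  0.98   0.32 132.62] sd [0.   0.   0.01] rot rel level(tool axes) [-0.     -0.0297 -0.0017] tip [71.78  0.44 74.49] F [ 0.6  0.5 -3.2] M [ 0.07 -0.12 -0.  ] op 0.0196
```

Call:
step_arm(targets=[{"tx": -0.81,"ty": 0,"tz": 1.08,"ax": 0,"ay": 0.0148,"az": 0,"grip": 220},{"tx": 0,"ty": 0,"tz": 0,"ax": 0,"ay": 0,"az": 0,"grip": 220},{"tx": -0.81,"ty": 0,"tz": 1.08,"ax": 0,"ay": 0.0148,"az": 0,"grip": 220},{"tx": 0,"ty": 0,"tz": 0.3,"ax": 0,"ay": 0,"az": 0,"grip": 220},{"tx": 0,"ty": 0,"tz": 0.3,"ax": 0,"ay": 0,"az": 0,"grip": 220},{"tx": 0,"ty": 0,"tz": 0,"ax": 0,"ay": 0,"az": 0,"grip": 220}])

```text
t: 21.4
tool_pos: [0.5054, 0.2544, 0.1301]
orientation: [0.36, 3.121, -0.0]
force: [-0.2, -1.4, -0.4]
opening: 0.0193
```

Run:
```python
from h import *
from plant import robot
F=[]
for i in range(6):
    robot.read_camera("side");F.append(robot.read_state()["force"])
print(np.mean(F,0))
c,s=status(robot,2)
cv2.imwrite("pics/h7r.png",cv2.resize(c["frame"][120:240,155:275],None,fx=5,fy=5,interpolation=cv2.INTER_CUBIC))
```

```text
[-0.27944384 -1.1927815   0.2650912 ]
t 21.8 TCP f,y,z [ -0.95   0.36 130.11] sd [0.   0.01 0.  ] rot rel level(tool axes) [-0.0001 -0.0005 -0.0016] tip [71.52  0.47 74.07] F [-0.4 -1.   1.7] M [-0.26  0.03  0.01] op 0.0198
```

View pics/h7r.png

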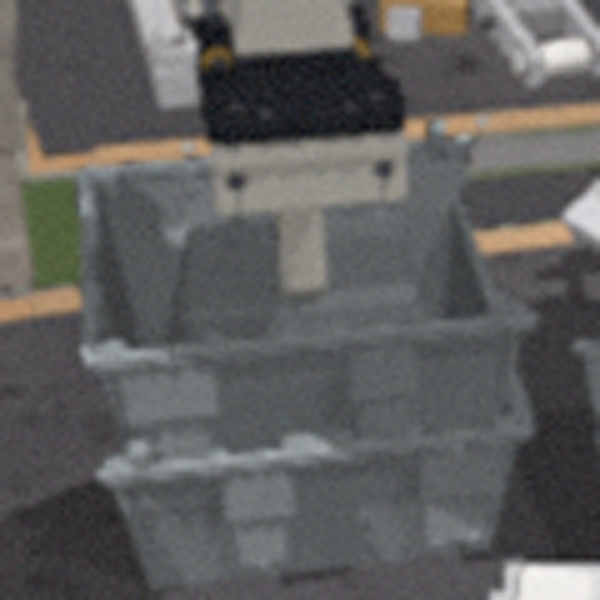

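Call:
step_arm(targets=[{"tx": 0,"ty": 0,"tz": 0.3,"ax": 0,"ay": 0,"az": 0,"grip": 220},{"tx": 0,"ty": 0,"tz": 0,"ax": 0,"ay": 0,"az": 0,"grip": 200},{"tx": 0,"ty": 0,"tz": 0,"ax": 0,"ay": 0,"az": 0,"grip": 180},{"tx": 0,"ty": 0,"tz": 0,"ax": 0,"ay": 0,"az": 0,"grip": 150},{"tx": 0,"ty": 0,"tz": 0,"ax": 0,"ay": 0,"az": 0,"grip": 118},{"tx": 0,"ty": 0,"tz": 0,"ax": 0,"ay": 0,"az": 0,"grip": 118},{"tx": 0,"ty": 0,"tz": 0,"ax": 0,"ay": 0,"az": 0,"grip": 118},{"tx": 0,"ty": 0,"tz": -10,"ax": 0,"ay": 0,"az": 0,"grip": 118},{"tx": 0,"ty": 0,"tz": -20,"ax": 0,"ay": 0,"az": 0,"grip": 118},{"tx": 0,"ty": 0,"tz": -30,"ax": 0,"ay": 0,"az": 0,"grip": 118},{"tx": 0,"ty": 0,"tz": -40,"ax": 0,"ay": 0,"az": 0,"grip": 118},{"tx": 0,"ty": 0,"tz": -45,"ax": 0,"ay": 0,"az": 0,"grip": 118},{"tx": 0,"ty": 0,"tz": -45,"ax": 0,"ay": 0,"az": 0,"grip": 118},{"tx": 0,"ty": 0,"tz": 0,"ax": 0,"ay": 0,"az": 0,"grip": 118},{"tx": 0,"ty": 0,"tz": 0,"ax": 0,"ay": 0,"az": 0,"grip": 118}])

```text
t: 23.3
tool_pos: [0.506, 0.2548, 0.3221]
orientation: [0.359, 3.117, 0.003]
force: [-0.6, -0.3, -0.1]
opening: 0.0497
```

Run:
```python
from h import *
from plant import robot
c,s=status(robot,3)
w=robot.read_camera("wrist");t=robot.read_camera("top");pickle.dump((c,w,t,s),open("end.pkl","wb"))
cv2.imwrite("pics/e1.png",cv2.resize(c["frame"][120:240,155:285],None,fx=5,fy=5,interpolation=cv2.INTER_CUBIC))
cv2.imwrite("pics/e1w.png",w["frame"])
```

```text
t 23.45 TCP f,y,z [ -0.44   0.58 318.75] sd [0.29 0.13 0.83] rot rel level(tool axes) [ 0.0007  0.001  -0.0016] tip [ 72.11   0.74 262.82] F [-0.  -0.4  0.2] M [ 0.05 -0.11 -0.  ] op 0.0496
```

View pics/e1.png

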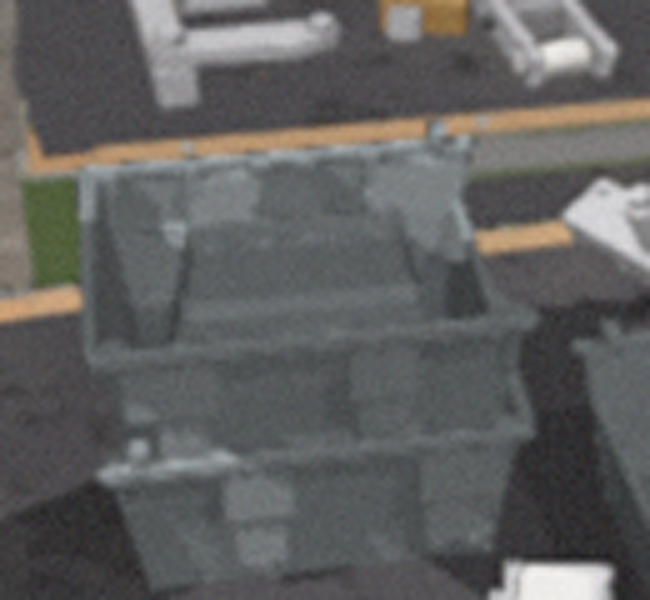

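View pics/e1w.png

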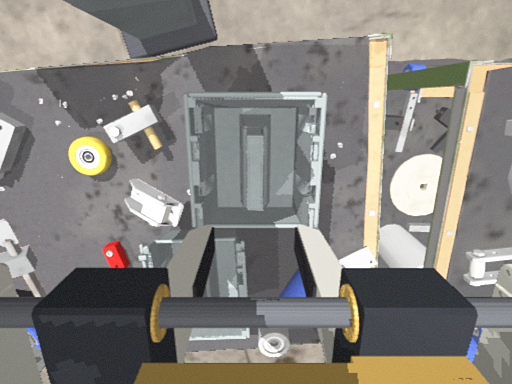

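Run:
```python
from h import *
from plant import robot
c,w,t,s=pickle.load(open("end.pkl","rb"))
p=np.array([*FULL[:2],.130]);p[:2]=ft(-.9,.4,0)[:2]
# tool-down pose at seated, tote = -tool x
draw(c,p,R0(np.deg2rad(166.75)),(160,135,270,240),7,"pics/e2.png")
# quantitative: hi corners of upper in wrist
draw(w,p,R0(np.deg2rad(166.75)),(170,80,340,240),4,"pics/e2w.png")
```

View pics/e2.png

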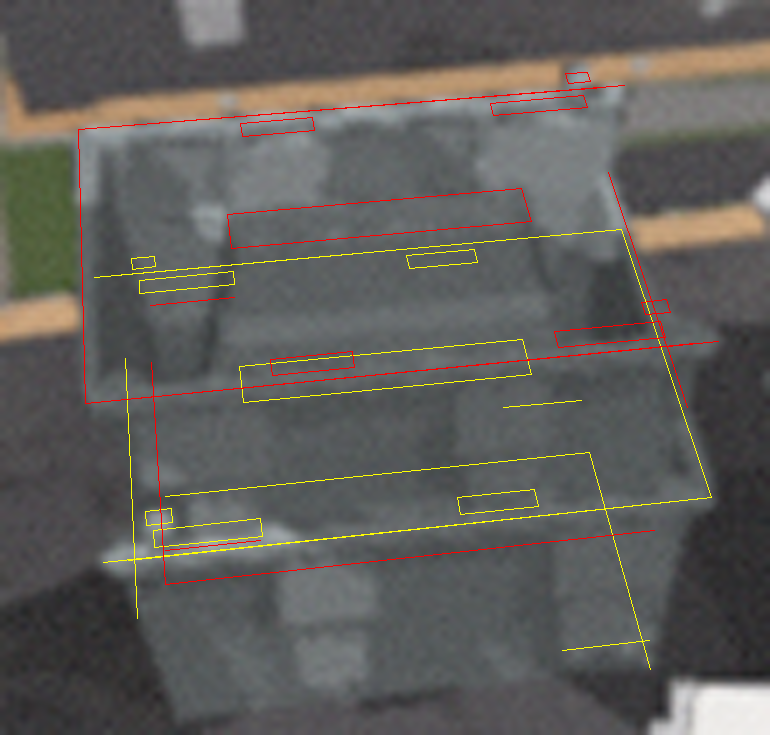

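View pics/e2w.png

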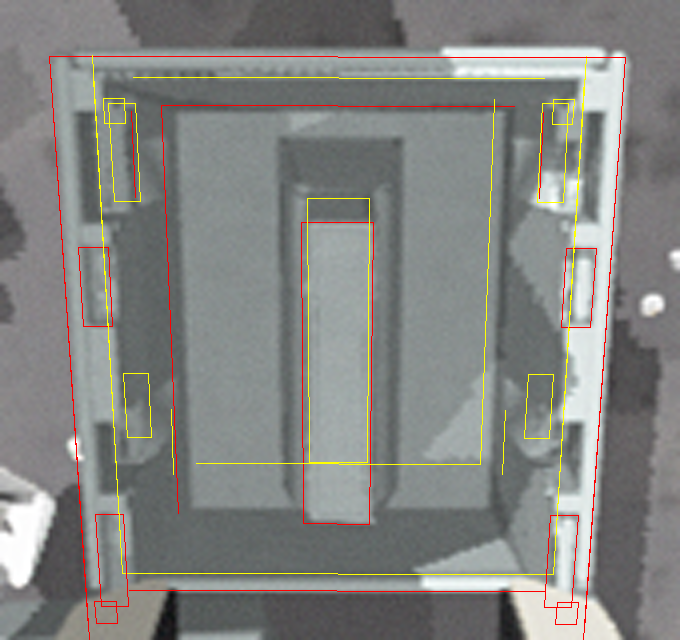

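Both overlays agree with a level, seated tote. I'll do one light press on the ridge with closed fingers to check height and firmness.

Call:
step_arm(targets=[{"tx": 0,"ty": 0,"tz": 30,"ax": 0,"ay": 0,"az": 0,"grip": 255},{"tx": 0,"ty": 0,"tz": 30,"ax": 0,"ay": 0,"az": 0,"grip": 255},{"tx": 0,"ty": 0,"tz": 30,"ax": 0,"ay": 0,"az": 0,"grip": 255},{"tx": 0,"ty": 0,"tz": 30,"ax": 0,"ay": 0,"az": 0,"grip": 255},{"tx": 0,"ty": 0,"tz": 20,"ax": 0,"ay": 0,"az": 0,"grip": 255},{"tx": 0,"ty": 0,"tz": 15,"ax": 0,"ay": 0,"az": 0,"grip": 255},{"tx": 0,"ty": 0,"tz": 5,"ax": 0,"ay": 0,"az": 0,"grip": 255},{"tx": 0,"ty": 0,"tz": 0,"ax": 0,"ay": 0,"az": 0,"grip": 255},{"tx": 0,"ty": 0,"tz": 0,"ax": 0,"ay": 0,"az": 0,"grip": 255}])

```text
t: 24.45
tool_pos: [0.5059, 0.2547, 0.1607]
orientation: [0.36, 3.12, 0.001]
force: [-0.8, 0.7, -0.7]
opening: 0.0003
```

Run:
```python
from h import *
from plant import robot
status(robot,4)
```

```text
t 24.65 TCP f,y,z [-1.4600e+00 -1.2000e-01  1.6093e+02] sd [0.09 0.03 0.12] rot rel level(tool axes) [-0.0012 -0.0018 -0.0016] tip [ 7.094e+01 -7.000e-02  1.048e+02] F [-0.1  0.1 -0.1] M [ 0.06 -0.18  0.06] op 0.0009
```

Fingertips are at about 147 mm and the ridge top should be at 140 mm.

Call:
step_arm(targets=[{"tx": 0,"ty": 0,"tz": 3,"ax": 0,"ay": 0,"az": 0,"grip": 255},{"tx": 0,"ty": 0,"tz": 3,"ax": 0,"ay": 0,"az": 0,"grip": 255},{"tx": 0,"ty": 0,"tz": 0.5,"ax": 0,"ay": 0,"az": 0,"grip": 255},{"tx": 0,"ty": 0,"tz": 0.5,"ax": 0,"ay": 0,"az": 0,"grip": 255},{"tx": 0,"ty": 0,"tz": 0,"ax": 0,"ay": 0,"az": 0,"grip": 255}])

```text
t: 25.15
tool_pos: [0.5058, 0.2546, 0.1544]
orientation: [0.36, 3.119, 0.001]
force: [-5.0, -1.8, 13.3]
opening: 0.0002
```

Call:
step_arm(targets=[{"tx": 0,"ty": 0,"tz": 0.5,"ax": 0,"ay": 0,"az": 0,"grip": 255},{"tx": 0,"ty": 0,"tz": 0.5,"ax": 0,"ay": 0,"az": 0,"grip": 255},{"tx": 0,"ty": 0,"tz": 0,"ax": 0,"ay": 0,"az": 0,"grip": 255}])

```text
t: 25.45
tool_pos: [0.5058, 0.2547, 0.1544]
orientation: [0.36, 3.119, 0.001]
force: [-7.6, -3.2, 19.0]
opening: 0.0003
```

It carries 19 N, and contact came at 140.4 mm against 140 expected for a seated tote. I'll retreat.

Call:
step_arm(targets=[{"tx": 0,"ty": 0,"tz": -3,"ax": 0,"ay": 0,"az": 0,"grip": 255},{"tx": 0,"ty": 0,"tz": -15,"ax": 0,"ay": 0,"az": 0,"grip": 255},{"tx": 0,"ty": 0,"tz": -30,"ax": 0,"ay": 0,"az": 0,"grip": 255},{"tx": 0,"ty": 0,"tz": -45,"ax": 0,"ay": 0,"az": 0,"grip": 255},{"tx": 0,"ty": 0,"tz": -45,"ax": 0,"ay": 0,"az": 0,"grip": 255},{"tx": 0,"ty": 0,"tz": -45,"ax": 0,"ay": 0,"az": 0,"grip": 255},{"tx": 0,"ty": 0,"tz": 0,"ax": 0,"ay": 0,"az": 0,"grip": 255},{"tx": 0,"ty": 0,"tz": 0,"ax": 0,"ay": 0,"az": 0,"grip": 255}])

```text
t: 26.25
tool_pos: [0.506, 0.2547, 0.3367]
orientation: [0.36, 3.118, 0.003]
force: [-0.4, 0.1, -1.1]
opening: 0.0004
```

Run:
```python
from h import *
from plant import robot
c,s=status(robot,3)
w=robot.read_camera("wrist");p=np.zeros(3);p[:2]=ft(-.9,.4,0)[:2];p[2]=.13
draw(c,p,R0(np.deg2rad(166.75)),(160,135,270,240),5,"pics/f1.png")
draw(w,p,R0(np.deg2rad(166.75)),(170,80,340,240),4,"pics/f1w.png")
a=cv2.imread("pics/f1.png");b=cv2.imread("pics/f1w.png");h=480
cv2.imwrite("pics/f2.png",np.hstack([cv2.resize(a,(400,h*0+382)),cv2.resize(b,(400,382))]))
cv2.imwrite("pics/f3.png",c["frame"])
```

```text
t 26.4 TCP f,y,z [ -0.43   0.59 333.52] sd [0.27 0.1  0.78] rot rel level(tool axes) [ 0.001   0.0013 -0.0016] tip [ 72.14   0.76 277.61] F [ 0.4 -0.  -0. ] M [ 0.08 -0.18  0.01] op 0.0003
```

View pics/f2.png

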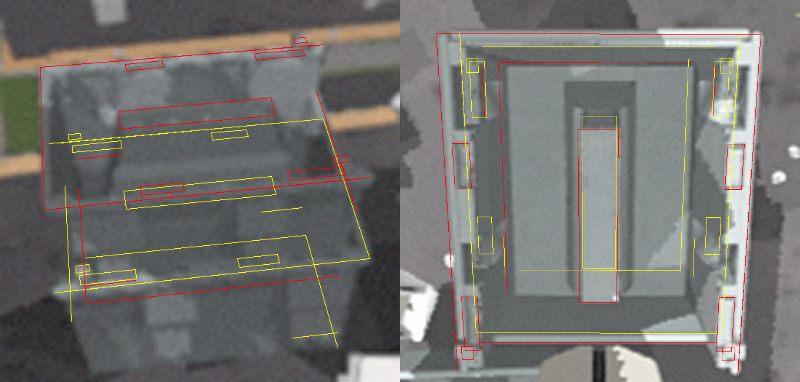

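View pics/f3.png

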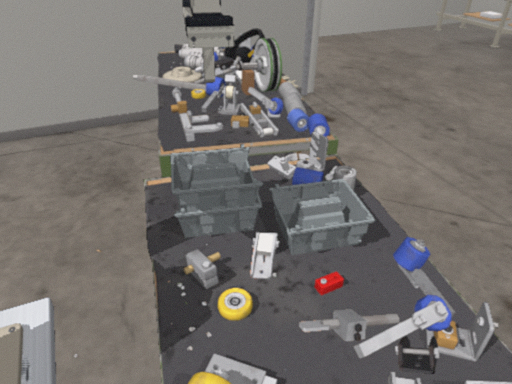

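The tote is level and seated at side px (215,190). The other empty at (322,215) and the clamp are where they were, and the arm is clear. I'm handing it in.

```bash
python3 -c "
from plant import robot
print(robot.close_job())"
```

```text
the job is handed in; nothing more can be done
None
```

I stacked the empty tote on the full one, and as far as I could check all four feet are in their seats and it stands level. I handed the job in at about 26 s of the 72 s.

**What I did:** I gripped the upper tote by its web, lifted it out of the nest and turned it end for end. Tilted 17°, I lowered its toes into the full tote's seats and slid them forward under the keepers until they met the seat ends. I then pivoted the other end down, let go and backed away.

**Last checks:**
- **Height:** when I let go, the tote's origin was about 56.1 mm up, against 56 mm for a seated tote.
- **Firmness:** a light press on the ridge met it at 140.4 mm, against 140 mm expected. It held 19 N without moving.
- **Level:** outlines of a level, seated tote match both the side and wrist pictures to about 1 pixel (roughly 2 mm). The four feet cannot be seen directly.
- **The rest of the scene:** the full tote shows no visible shift. The other empty tote and the split clamp look unmoved in the side view. The parts cannot be seen under the stacked tote, but nothing touched them.

**Disagreements:** the cameras differed by 2–3 mm in placing the full tote sideways, so I used a value in between. A side force of about 1 N as it came down suggests a foot may be lightly touching its lip. My first two move calls were refused for missing keys, and nothing moved.

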